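Load plated bars into the sloped pocket tray and lock the bail

TASK

Lay each plated bar flat in the sloped pocket with the matching colour strip, then swing the blue-sleeved wire bail fully down over the loaded pockets. The plating is fresh: grip the bars softly (no more than 40 N of grip), and lower each one to its pocket floor before letting go, never letting it fall. Leave the bottle, mandrel and bowl where they are.

Things in the scene. Friction and masses are not known exactly. Their poses are not given: they have to be found in the camera images.
- silver_bar: silver-white plated cast bar, 110 mm long (its x), about 0.22 kg: a waist 16 mm wide and 16 mm high (5 to 21 mm above the underside), 82 mm long, between two square end knobs 14 mm long, 26 mm wide and high. Starts lying on the cork pad (top 4 mm above the table). Origin: centre of the underside; z up. Both ends alike.
- silver_floor (a point): floor centre of the grey pocket with silver-white strips on its two end rims; 70 mm above the table. Three pockets stand side by side 80 mm apart, their order varies. Floor slopes 0.55 rad (31.5 deg): x up the slope, towards the robot; y across; z square to the floor, up and away from the robot (the tray faces away from the robot).
- silver_pocket: that grey pocket as a whole; origin on the table 70 mm under its floor centre, axes upright. Inside 130 mm long up the slope, 60 mm wide. Walls 4 mm thick; end walls 26 mm high (29 with the strips), side walls 26 mm high near the ends, cut down to 5 mm over the middle 66 mm as finger room.
- gold_bar: yellow gold plated cast bar, 110 mm long (its x), about 0.22 kg: a waist 16 mm wide and 16 mm high (5 to 21 mm above the underside), 82 mm long, between two square end knobs 14 mm long, 26 mm wide and high. Starts lying on the cork pad (top 4 mm above the table). Origin: centre of the underside; z up. Both ends alike.
- gold_floor (a point): floor centre of the grey pocket with yellow gold strips on its two end rims; 70 mm above the table. Three pockets stand side by side 80 mm apart, their order varies. Floor slopes 0.55 rad (31.5 deg): x up the slope, towards the robot; y across; z square to the floor, up and away from the robot (the tray faces away from the robot).
- gold_pocket: that grey pocket as a whole; origin on the table 70 mm under its floor centre, axes upright. Inside 130 mm long up the slope, 60 mm wide. Walls 4 mm thick; end walls 26 mm high (29 with the strips), side walls 26 mm high near the ends, cut down to 5 mm over the middle 66 mm as finger room.
- rose_bar: reddish rose-copper plated cast bar, 110 mm long (its x), about 0.22 kg: a waist 16 mm wide and 16 mm high (5 to 21 mm above the underside), 82 mm long, between two square end knobs 14 mm long, 26 mm wide and high. Starts lying on the cork pad (top 4 mm above the table). Origin: centre of the underside; z up. Both ends alike.
- rose_floor (a point): floor centre of the grey pocket with reddish rose-copper strips on its two end rims; 70 mm above the table. Three pockets stand side by side 80 mm apart, their order varies. Floor slopes 0.55 rad (31.5 deg): x up the slope, towards the robot; y across; z square to the floor, up and away from the robot (the tray faces away from the robot).
- rose_pocket: that grey pocket as a whole; origin on the table 70 mm under its floor centre, axes upright. Inside 130 mm long up the slope, 60 mm wide. Walls 4 mm thick; end walls 26 mm high (29 with the strips), side walls 26 mm high near the ends, cut down to 5 mm over the middle 66 mm as finger room.
- bail (a joint): hinge angle of the steel wire retaining bail of the stand, rad: 0 = swung down flat over the pockets (parallel to the pocket floors, end stop), grows as it is raised, stop at 2.1; 1.57 stands square to the pocket floors. Starts raised (1.6 to 1.95). Stiff hinge (0.2 N m friction), stays where it is left; about 2 to 3 N at the bar moves it.
- bail_grip (a point): centre of the bail's crossbar: a blue sleeve 12 mm thick and 90 mm long, running across the slope (along the pockets' y), on a crossbar 8 mm thick. 105 mm from the hinge line. Moves with the bail; when down it is 45 mm above the pocket floors (measured square to them), 20 mm downhill of their centre.
- bail_hinge (a point): fixed point on the bail's hinge line in the middle of the stand, 85 mm uphill of the pocket centres and 45 mm above their floors (square to them). The hinge line runs along the pockets' y. The bail's two side arms (8 mm) are 122 mm either side of it; the steel posts at 132 mm.
- bottle: bystander: amber bottle 60 mm across, 120 mm tall, upright; origin at the centre of its base
- mandrel: bystander: upright steel ring mandrel, tapered, foot 70 mm across, 140 mm tall; origin at the centre of its base
- dish: bystander: small white bowl 90 mm across, 35 mm tall; origin at the centre of its base
Mind the look-alikes: they are no part of the job. Of the things shaped like the gold_bar, the yellow one is meant. There is more than one size of the silver_bar; the job needs the larger.

How it is judged:
On the way:
1. all three bars lie flat in their matching pockets, let go, while the bail is still raised (x of silver_bar in the frame of silver_floor between -0.016 and 0.016 m and y of silver_bar in the frame of silver_floor between -0.02 and 0.02 m and z of silver_bar in the frame of silver_floor between -0.005 and 0.006 m and angle between the z axis of silver_bar and the z axis of silver_floor, either way round below 0.12 rad and contact force between the fingers and silver_bar below 0.2 N and linear speed of each of silver_bar, gold_bar, rose_bar below 0.03 m/s and x of gold_bar in the frame of gold_floor between -0.016 and 0.016 m and y of gold_bar in the frame of gold_floor between -0.02 and 0.02 m and z of gold_bar in the frame of gold_floor between -0.005 and 0.006 m and angle between the z axis of gold_bar and the z axis of gold_floor, either way round below 0.12 rad and contact force between the fingers and gold_bar below 0.2 N and x of rose_bar in the frame of rose_floor between -0.016 and 0.016 m and y of rose_bar in the frame of rose_floor between -0.02 and 0.02 m and z of rose_bar in the frame of rose_floor between -0.005 and 0.006 m and angle between the z axis of rose_bar and the z axis of rose_floor, either way round below 0.12 rad and contact force between the fingers and rose_bar below 0.2 N and value of joint bail above 1 rad), for 0.2 s.
At the end, for the whole second after the job is handed in: each bar lies at rest and released in the pocket of its own colour: its origin within 16 mm (along) and 20 mm (across) of the pocket floor's centre, its underside within 6 mm of the floor and flat to it within 0.12 rad; the bail is down, below 0.10 rad (x of silver_bar in the frame of silver_floor between -0.016 and 0.016 m and y of silver_bar in the frame of silver_floor between -0.02 and 0.02 m and z of silver_bar in the frame of silver_floor between -0.005 and 0.006 m and angle between the z axis of silver_bar and the z axis of silver_floor, either way round below 0.12 rad and contact force between the fingers and silver_bar below 0.2 N and linear speed of each of silver_bar, gold_bar, rose_bar below 0.03 m/s and x of gold_bar in the frame of gold_floor between -0.016 and 0.016 m and y of gold_bar in the frame of gold_floor between -0.02 and 0.02 m and z of gold_bar in the frame of gold_floor between -0.005 and 0.006 m and angle between the z axis of gold_bar and the z axis of gold_floor, either way round below 0.12 rad and contact force between the fingers and gold_bar below 0.2 N and x of rose_bar in the frame of rose_floor between -0.016 and 0.016 m and y of rose_bar in the frame of rose_floor between -0.02 and 0.02 m and z of rose_bar in the frame of rose_floor between -0.005 and 0.006 m and angle between the z axis of rose_bar and the z axis of rose_floor, either way round below 0.12 rad and contact force between the fingers and rose_bar below 0.2 N and value of joint bail below 0.1 rad); the robot touches nothing.
It fails at once if a bar is gripped with more than about 40 N (over 100 N summed over both fingers) (contact force between the fingers and silver_bar above 100 N or contact force between the fingers and gold_bar above 100 N or contact force between the fingers and rose_bar above 100 N).
It fails at once if a bar falls: faster than 0.6 m/s while not held (a drop of about 18 mm) ((contact force between the fingers and silver_bar below 0.2 N and linear speed of silver_bar above 0.6 m/s) or (contact force between the fingers and gold_bar below 0.2 N and linear speed of gold_bar above 0.6 m/s) or (contact force between the fingers and rose_bar below 0.2 N and linear speed of rose_bar above 0.6 m/s)).
It fails at once if the bottle, mandrel or bowl is moved more than 30 mm or tipped over 0.3 rad (distance of any of bottle, mandrel, dish from where it was at the start of the episode above 0.03 m or angle between any of bottle, mandrel, dish's own z axis and vertical above 0.3 rad).
It also fails if it takes over 72 s, if anything falls off the work surface, if the arm or the gripper's body presses on something with over 40 N, if the wrist force passes 120 N, or if a joint passes its speed limit or range.

ROBOT

A 7-joint arm with a two-finger parallel gripper is mounted at the origin on the work surface. World frame = base frame: x ahead of the robot, y to its left, z up, the work surface at z = 0. Lengths are in m, angles in rad, forces in N, time in s.
With the tool pointing down it reaches from about 0.425 to 0.975 m from the base axis. Payload 16.7 kg.
Tool frame: the origin (TCP) lies at the very end of the fingers, on their centre line; the grasp point (between the pads) lies behind it (grasp_offset is the y of the grasp point in the tool frame, in m); y points along the fingers, x is the direction in which the jaws open and shut, and the axes are right-handed (so a half turn about y gives the same grasp; the last joint's range is limited). The gripper opens to 85 mm and grips with 20 to 120 N. Pads are 22 mm wide; open, the fingers measure 114 mm over their backs; the gripper's body (76 mm by 85 mm) begins 54 mm behind the grasp point. The pads swing forward as they close: fully open they stand 13 mm farther back than shut.
Start: joints at [1.119, 0.426, 0.074, 1.606, -0.034, 1.111, -0.067], TCP at [0.201, -0.644, 0.231] pointing down, gripper open.
Joint ranges: [-2.85, 2.85], [-0.5, 2.14], [-1.23, 1.37], [0.21, 2.46], [-1.02, 4.16], [0.16, 2.05], [-2.73, 2.73]. Speed limits (rad/s): [1.89, 1.89, 2.39, 2.39, 3.01, 3.01, 3.01].

INTERFACE

Orientations are given as a rotation vector (axis times angle).
In Python, from bench import read_state, snapshot, hand_in, grasp_offset gives the robot as it stands.
- The arm moves only by the tool apply_moves, never from a script. Its argument "rows" is a list that holds one entry, the list of rows, each a list of 7 numbers: the closure, from 0 (fully open) to 1 (shut), then the shift along the tool's x, y, z in mm, then the turn, a rotation vector about the tool's x, y, z in degrees. A call has 1 to 8 rows; each row shifts and turns the pose as measured when the row begins, along the tool's axes as they then stand; what a row does not reach is not made up. A row lasts 1/8 s, in which the tool goes at most 62.5 mm and 10.7 degrees, less where a joint would pass 70% of its speed; a pose out of reach is approached as far as the arm can. A call is refused whole if a number of a shift passes 62.5 or a number of a turn 10.7, either way. A call with a gripper value outside its range is refused whole. The fingers move at their own pace and stop on an object; "force" is the grip in N (left out, the last holds). Time passes only in rows, so rows that do not move let the fingers close. It gives the time, the measured TCP pose, the force and the opening at its end, in the units of the state.
- read_state(): the state, without advancing time (a new reading comes with each control period).
- snapshot(name): name is "side" or "top" or "wrist"; returns a dict with "img" (480x640x3 uint8, red, green, blue), "z_map" (480x640 float32, m along the optical axis (not along the pixel's ray), 0 where there is no reading), "mtx" (3x3 intrinsics, pixels), "R" (3x3) and "t" (3): a world point X has camera coordinates R X + t. Camera axes: x right, y down, z forward; pixel columns grow to the right and rows downward; lengths in m; the calibration is good to about 2 mm. A picture is of the moment at which its call begins.
- hand_in(): hands the job in, once; it reports no verdict.
The state is a dict: "t": time; "joints": joint angles; "dq": joint speeds; "tau": joint torques, N m; "position": TCP position; "ee_rot": TCP orientation; "contact_force": force on the tool from outside, world axes, zero at the start; "torque": the same for the moment, N m; "width": finger opening in m.
Only numpy, scipy, OpenCV 4.12 (cv2) and the standard library are available. Lean on these libraries where they do the work, as an engineer would, in place of code of your own. Each camera call takes 0.05 s, during which the arm holds its last target.

## Working session

There is one attempt and no reset: what is moved stays moved. The work goes in short steps, Python scripts to look and compute and a tool call to move; the robot and the scene stay as the last step left them, time stands still between calls to the robot, and variables do not carry over. Pictures are saved under pics/ and viewed, and the job is handed in when it is done.

Besides the shell and the picture viewer there is one more tool, called after "Request:" as name(argument=value, ...) on one line, values as JSON. apply_moves: Moves the arm, as the interface text tells. Its arguments: {"type":"object","properties":{"rows":{"type":"array"},"force":{"type":"number"}},"required":["rows"]}

```bash
mkdir -p pics; ls; python3 - <<'E'
from bench import *
import bench,cv2,numpy as np
print(read_state()); print(grasp_offset)
for n in ["side","top","wrist"]:
    s=snapshot(n); cv2.imwrite(f"pics/{n}0.png",s["img"][:,:,::-1]); print(n,s["mtx"],s["R"],s["t"])
    np.savez(f"{n}0.npz",**s)
E
```

```text
pics
{'t': 0.0, 'joints': array([ 1.11853179,  0.42674167,  0.07382112,  1.60661952, -0.03413847,
        1.1108247 , -0.06707757]), 'dq': array([ 0.00029415, -0.00085804, -0.00078726, -0.00016716, -0.00055398,
       -0.00016606, -0.00066457]), 'tau': array([-2.42922970e-04, -9.49837303e+01,  3.76100376e+00, -4.63528383e+01,
        1.94931496e-02,  1.00965350e-02,  7.56672591e-06]), 'position': array([ 0.20113128, -0.64389218,  0.23059774]), 'ee_rot': array([-1.3365821 ,  0.98414087, -0.98230485]), 'contact_force': array([ 0.01678456, -0.09280748, -0.68370834]), 'torque': array([ 0.01155383,  0.0154312 , -0.00531867]), 'width': 0.08535749528945487}
-0.0187
side [[439.53906627   0.         322.11149009]
 [  0.         439.53906627 240.08763232]
 [  0.           0.           1.        ]] [[-9.94228674e-01 -1.07279379e-01 -6.91795432e-04]
 [-5.27973652e-02  4.94901066e-01 -8.67343861e-01]
 [ 9.33904809e-02 -8.62301612e-01 -4.97708899e-01]] [0.50995318 0.10914784 1.11093209]
top [[451.83133633   0.         313.74824356]
 [  0.         451.83133633 236.02798231]
 [  0.           0.           1.        ]] [[-0.02595733 -0.99965503  0.00400439]
 [-0.98727426  0.02500674 -0.15704839]
 [ 0.15689408 -0.00802999 -0.98758279]] [0.06978871 0.5259223  0.89044902]
wrist [[347.7008287    0.         317.67191335]
 [  0.         347.7008287  239.07110932]
 [  0.           0.           1.        ]] [[ 2.97171769e-01 -9.54823613e-01 -8.98986833e-04]
 [-9.05827305e-01 -2.82220025e-01  3.15956882e-01]
 [-3.01936804e-01 -9.30791389e-02 -9.48773124e-01]] [-0.67412099 -0.04030467  0.38005505]
```

View pics/top0.png

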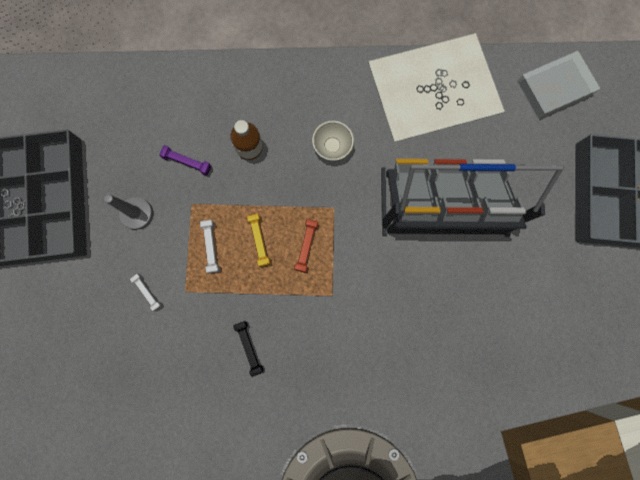

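View pics/side0.png

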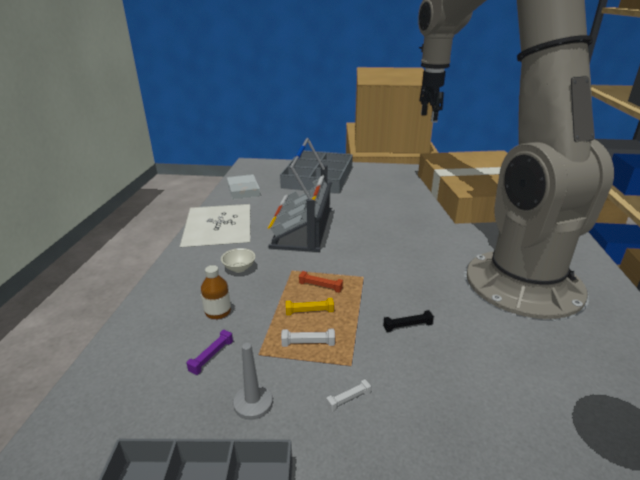

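View pics/wrist0.png

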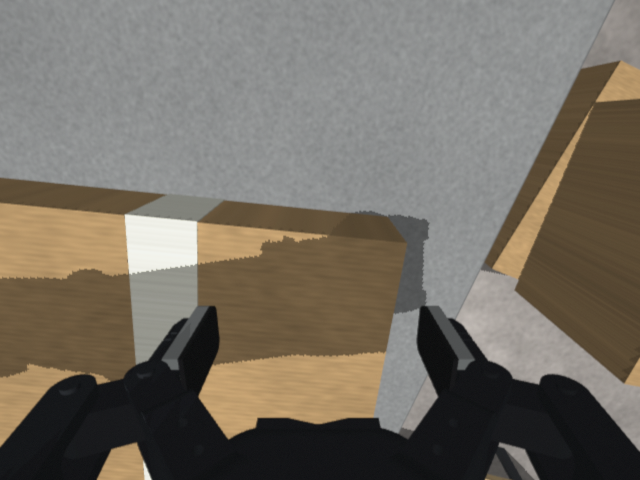

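The top view shows three bars on the cork: silver (209,247), gold (258,240) and rose (307,246). The stand's strips run gold, rose, silver from left to right (rims at about y=162 and y=211), and the bail's blue sleeve is at (488,167). The look-alikes are the small white bar (145,292), black (248,348) and purple (185,160). I'll enlarge and measure.

```bash
cat > h.py <<'E'
import numpy as np,cv2
from scipy.spatial.transform import Rotation as Ro
def load(n): return dict(np.load(n))
def cloud(s):
    z=s["z_map"]; v,u=np.mgrid[:480,:640]; K=s["mtx"]
    c=np.stack([(u-K[0,2])/K[0,0]*z,(v-K[1,2])/K[1,1]*z,z],-1)
    return (c-s["t"])@s["R"]   # R^T (c-t)
def proj(s,X):
    c=np.asarray(X)@s["R"].T+s["t"]; p=c@s["mtx"].T; return p[...,:2]/p[...,2:]
def crop(s,x0,y0,x1,y1,f,name):
    im=s["img"][y0:y1,x0:x1,::-1]; cv2.imwrite(name,cv2.resize(im,None,fx=f,fy=f,interpolation=cv2.INTER_CUBIC))
E
python3 - <<'E'
from h import *
t=load("top0.npz"); sd=load("side0.npz")
crop(t,120,190,340,310,3.6,"pics/c1.png"); crop(t,370,145,570,245,4,"pics/c2.png"); crop(sd,250,130,350,260,4.5,"pics/c3.png"); 
crop(sd,250,260,450,420,4,"pics/c4.png")
for nm,s in (("top",t),("side",sd)):
    P=cloud(s); h=cv2.cvtColor(s["img"],cv2.COLOR_RGB2HSV).astype(int); print(nm)
    # bars by height over cork
    for col,m in (("gold",(abs(h[...,0]-25)<6)&(h[...,1]>170)),("rose",(abs(h[...,0]-5)<6)&(h[...,1]>130)),("silver",(h[...,1]<35)&(h[...,2]>150)),("blue",(abs(h[...,0]-110)<8)&(h[...,1]>200))):
        m=m&(s["z_map"]>0)&(P[...,0]>.3)&(P[...,0]<.9)&(abs(P[...,1])<.7)&(P[...,2]>.003)
        n,l,st,ce=cv2.connectedComponentsWithStats(m.astype(np.uint8))
        for i in range(1,n):
            if st[i,4]<25: continue
            Q=P[l==i]; d=Q[:,:2]-np.median(Q[:,:2],0)
            w,V=np.linalg.eigh(d.T@d); ang=np.degrees(np.arctan2(V[1,1],V[0,1])); pr=d@V
            box=(pr.max(0)+pr.min(0))/2@V.T+np.median(Q[:,:2],0)
            print(col,ce[i].round(),st[i,4],"mid",box.round(4),"z",np.percentile(Q[:,2],[5,50,95]).round(4),"ext",np.ptp(pr,axis=0).round(3),"ang",ang.round(1))
E
```

```text
top
gold [412. 161.] 127 mid [ 0.6779 -0.1514] z [0.0549 0.0598 0.0629] ext [0.012 0.063] ang 86.9
gold [422. 210.] 187 mid [ 0.562  -0.1478] z [0.1288 0.1332 0.1363] ext [0.019 0.066] ang 89.4
gold [259. 239.] 316 mid [0.5279 0.1736] z [0.0131 0.0279 0.0331] ext [0.025 0.116] ang -167.9
rose [449. 161.] 120 mid [ 0.6842 -0.2314] z [0.0549 0.0601 0.0633] ext [0.03  0.065] ang 89.7
rose [465. 210.] 183 mid [ 0.5586 -0.2344] z [0.1281 0.133  0.1364] ext [0.02 0.08] ang 90.5
rose [306. 245.] 496 mid [0.5133 0.0727] z [0.0081 0.0271 0.0324] ext [0.026 0.115] ang 164.5
silver [537.  71.] 132 mid [ 0.8875 -0.4516] z [0.0282 0.0312 0.0337] ext [0.013 0.068] ang 111.4
silver [587.  77.] 272 mid [ 0.8759 -0.5691] z [0.0282 0.031  0.0338] ext [0.047 0.069] ang -155.6
silver [486.  78.] 53 mid [ 0.886  -0.3455] z [0.0031 0.0042 0.0063] ext [0.025 0.031] ang -150.4
silver [400.  99.] 785 mid [ 0.8362 -0.1476] z [0.0031 0.004  0.0061] ext [0.116 0.133] ang 173.8
silver [428.  78.] 40 mid [ 0.8912 -0.2131] z [0.003  0.004  0.0062] ext [0.02  0.026] ang 67.7
silver [468.  99.] 693 mid [ 0.8333 -0.2
[... 1662 characters left out ...]
45] ext [0.011 0.064] ang 90.2
rose [320. 281.] 405 mid [0.5131 0.0582] z [0.0111 0.0234 0.0296] ext [0.055 0.126] ang 164.4
silver [244. 183.] 334 mid [ 0.8514 -0.5074] z [0.0273 0.0296 0.0321] ext [0.104 0.151] ang 98.4
silver [239. 257.] 435 mid [0.7347 0.0078] z [0.0062 0.0209 0.0353] ext [0.089 0.087] ang -157.0
silver [211. 269.] 66 mid [0.7344 0.1931] z [0.1183 0.1201 0.1217] ext [0.023 0.027] ang 86.6
silver [308. 334.] 344 mid [0.5165 0.2602] z [0.0048 0.0255 0.0305] ext [0.053 0.112] ang -171.6
silver [348. 393.] 278 mid [0.4213 0.4077] z [0.0146 0.0168 0.0207] ext [0.018 0.083] ang -143.3
blue [300. 150.] 32 mid [ 0.6004 -0.2278] z [0.2478 0.2503 0.2518] ext [0.011 0.074] ang 88.3
```

View pics/c1.png

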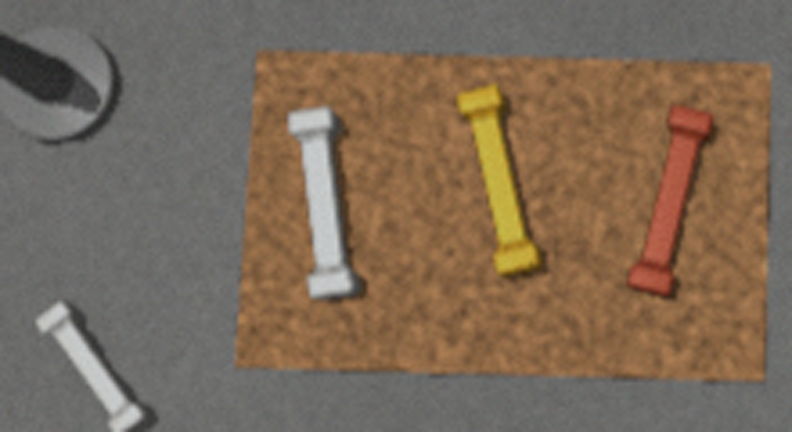

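View pics/c2.png

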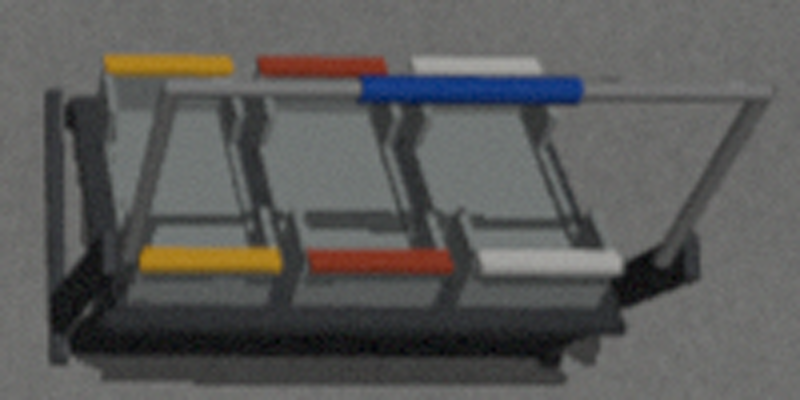

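View pics/c3.png

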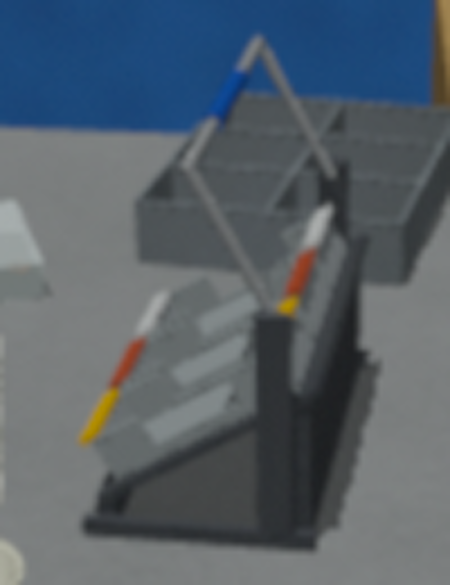

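```bash
python3 - <<'E'
from h import *
t=load("top0.npz"); sd=load("side0.npz")
# precise top-face fit of bars: points with z 0.026..0.034
for nm,s in (("top",t),("side",sd)):
    P=cloud(s)
    for col,c in (("silver",(.515,.272)),("gold",(.528,.168)),("rose",(.512,.068))):
        m=(abs(P[...,0]-c[0])<.07)&(abs(P[...,1]-c[1])<.035)&(P[...,2]>.012)&(P[...,2]<.04)
        Q=P[m]; (cx,cy),wh,a=cv2.minAreaRect((Q[:,:2]*1000).astype(np.float32)); print(nm,col,m.sum(),np.round((cx,cy),1),np.round(wh,1),round(a,1), np.percentile(Q[:,2],[50,97]))
        cc=Q[:,:2].mean(0); d=Q[:,:2]-cc;w,V=np.linalg.eigh(d.T@d); print("   pca",cc.round(4),np.degrees(np.arctan2(V[1,1],V[0,1])).round(1))
E
```

```text
top silver 535 [514.1 275. ] [110.4  26.2] 6.8 [0.02703294 0.03327443]
   pca [0.5132 0.2745] -172.7
top gold 494 [524.5 173.4] [109.7  25.8] 12.3 [0.02723466 0.03324159]
   pca [0.524 0.173] -167.8
top rose 482 [510.5  73.7] [ 25.8 110.3] 74.7 [0.02723345 0.03304756]
   pca [0.5095 0.0736] 164.7
side silver 574 [512.4 275.5] [108.1  26.6] 7.8 [0.02417578 0.0305001 ]
   pca [0.5123 0.2785] -172.3
side gold 468 [522.2 173.3] [109.4  28.2] 11.1 [0.02382607 0.03067301]
   pca [0.5216 0.1763] -167.4
side rose 388 [508.6  73.5] [ 30.9 109.5] 72.7 [0.02376455 0.03009489]
   pca [0.5079 0.077 ] 165.0
```

The crop confirms it: the silver bar on the cork, crop (325,205), is 110 mm long, while the white look-alike at (90,365) is only about 80 mm. The gold bar is the yellow one, and the pockets run gold, rose, silver. Next is a finer fit of the stand from the strips, then the planning helper.

```bash
cat >> h.py <<'E'
from bench import read_state,snapshot
def pose():
    s=read_state(); return np.array(s["position"]),Ro.from_rotvec(s["ee_rot"]),s
def tool(point_dir,xdir):
    y=np.array(point_dir,float);y/=np.linalg.norm(y); x=np.array(xdir,float); x-=y*(x@y); x/=np.linalg.norm(x)
    return Ro.from_matrix(np.stack([x,y,np.cross(x,y)],1))
def plan(p1,R1,n=None,clo=0,p0=None,R0=None,vmax=60,wmax=10.4):
    if p0 is None: p0,R0,_=pose()
    p1=np.array(p1,float); rv=(R0.inv()*R1).as_rotvec(); 
    need=max(1,int(np.ceil(np.linalg.norm(p1-p0)*1000/vmax)),int(np.ceil(np.degrees(np.linalg.norm(rv))/wmax)))
    n=n or need; p,R=p0,R0
    print("need",need,"dist mm",round(np.linalg.norm(p1-p0)*1000,1),"deg",np.degrees(np.linalg.norm(rv)).round(1))
    step=np.degrees(rv)/n
    for i in range(n):
        sh=R.inv().apply((p1-p0)/n)*1000
        print("[%g,%.0f,%.0f,%.0f,%.1f,%.1f,%.1f]"%(clo,*sh,*step))
        p=p+(p1-p0)/n; R=R*Ro.from_rotvec(np.radians(step))
    return p1,R1
E
python3 - <<'E'
from h import *
p,R,s=pose(); print(R.as_matrix().round(3))
pts={}
for f in("top0.npz","side0.npz"):
    s=load(f);P=cloud(s);h=cv2.cvtColor(s["img"],cv2.COLOR_RGB2HSV).astype(int)
    ok=(s["z_map"]>0)
    for k,zz,xx in(("low",(.045,.07),(.65,.70)),("up",(.12,.145),(.53,.585))):
        m0=ok&(P[...,2]>zz[0])&(P[...,2]<zz[1])&(P[...,0]>xx[0])&(P[...,0]<xx[1])&(P[...,1]<-.08)&(P[...,1]>-.4)
        allq=[]
        for c,m in (("gold",(abs(h[...,0]-23)<8)&(h[...,1]>150)),("rose",(abs(h[...,0]-5)<8)&(h[...,1]>130)),("silver",(h[...,1]<40)&(h[...,2]>150))):
            Q=P[m0&m]
            if len(Q)<8: continue
            print(f,k,c,len(Q),"x med",np.median(Q[:,0]).round(4),"y mid",((Q[:,1].max()+Q[:,1].min())/2).round(4),np.median(Q[:,1]).round(4),np.ptp(Q[:,1]).round(3),"z",np.median(Q[:,2]).round(4)); allq.append(Q)
        Q=np.concatenate(allq); a=np.polyfit(Q[:,1],Q[:,0],1); print("  slope dx/dy",a, "x at -.23",np.polyval(a,-.23).round(4))
E
```

```text
[[ 0.298 -0.     0.955]
 [-0.955  0.001  0.298]
 [-0.001 -1.    -0.   ]]
top0.npz low gold 154 x med 0.6774 y mid -0.1508 -0.1509 0.065 z 0.0598
top0.npz low rose 118 x med 0.6745 y mid -0.2313 -0.2298 0.065 z 0.0602
top0.npz low silver 89 x med 0.6739 y mid -0.3132 -0.3125 0.064 z 0.0587
  slope dx/dy [0.02458154 0.68088184] x at -.23 0.6752
top0.npz up gold 203 x med 0.5579 y mid -0.1477 -0.1469 0.066 z 0.1329
top0.npz up rose 177 x med 0.5553 y mid -0.2272 -0.228 0.066 z 0.133
top0.npz up silver 124 x med 0.5546 y mid -0.3088 -0.3086 0.065 z 0.1319
  slope dx/dy [0.02408738 0.56142387] x at -.23 0.5559
side0.npz low gold 29 x med 0.6759 y mid -0.1608 -0.1488 0.083 z 0.0586
side0.npz low rose 22 x med 0.6746 y mid -0.2301 -0.2316 0.066 z 0.0572
side0.npz low silver 11 x med 0.6722 y mid -0.3129 -0.3177 0.051 z 0.0567
  slope dx/dy [0.0205449  0.67906592] x at -.23 0.6743
side0.npz up gold 11 x med 0.5552 y mid -0.1802 -0.1757 0.041 z 0.1314
side0.npz up rose 27 x med 0.5544 y mid -0.2296 -0.2263 0.064 z 0.1321
side0.npz up silver 16 x med 0.5531 y mid -0.3114 -0.3136 0.053 z 0.1306
  slope dx/dy [0.01522597 0.55801797] x at -.23 0.5545
```

```bash
python3 - <<'E'
from h import *
c=np.radians(-15.3); Rr=tool((0,0,-1),(np.sin(c),-np.cos(c),0))
p0,R0,_=pose()
a=Ro.from_matrix(R0.as_matrix())
p,R=plan((.43,-.25,.27),tool((0,0,-1),(0.05,-1,0)))
print(); plan((.51,.0735,.16),Rr,p0=p,R0=R)
E
```

```text
need 8 dist mm 457.3 deg 14.5
[0,-38,-5,42,0.0,1.8,-0.0]
[0,-40,-5,41,0.0,1.8,-0.0]
[0,-41,-5,39,0.0,1.8,-0.0]
[0,-42,-5,38,0.0,1.8,-0.0]
[0,-43,-5,37,0.0,1.8,-0.0]
[0,-45,-5,35,0.0,1.8,-0.0]
[0,-46,-5,34,0.0,1.8,-0.0]
[0,-47,-5,33,0.0,1.8,-0.0]

need 6 dist mm 350.9 deg 18.2
[0,-53,18,16,-0.0,3.0,-0.0]
[0,-54,18,13,-0.0,3.0,-0.0]
[0,-55,18,10,-0.0,3.0,-0.0]
[0,-55,18,7,-0.0,3.0,-0.0]
[0,-55,18,4,-0.0,3.0,-0.0]
[0,-56,18,2,-0.0,3.0,-0.0]
```

Request:
apply_moves(rows=[[[0, -38, -5, 42, 0, 1.8, 0], [0, -40, -5, 41, 0, 1.8, 0], [0, -41, -5, 39, 0, 1.8, 0], [0, -42, -5, 38, 0, 1.8, 0], [0, -43, -5, 37, 0, 1.8, 0], [0, -45, -5, 35, 0, 1.8, 0], [0, -46, -5, 34, 0, 1.8, 0], [0, -47, -5, 33, 0, 1.8, 0]]], force=25)

```text
t: 1.15
position: [0.4348, -0.2417, 0.2701]
ee_rot: [-1.227, 1.185, -1.18]
contact_force: [1.1, -1.1, -0.4]
width: 0.0855
```

Request:
apply_moves(rows=[[[0.4, -53, 18, 16, 0, 3, 0], [0.4, -54, 18, 13, 0, 3, 0], [0.4, -55, 18, 10, 0, 3, 0], [0.4, -55, 18, 7, 0, 3, 0], [0.4, -55, 18, 4, 0, 3, 0], [0.4, -54, 18, 0, 0, 3, 0]]])

```text
t: 1.9
position: [0.5198, 0.0898, 0.1613]
ee_rot: [-1.056, 1.417, -1.419]
contact_force: [1.4, -0.8, -0.3]
width: 0.0509
```

```bash
python3 - <<'E'
from h import *
s=snapshot("wrist"); np.savez("w1.npz",**s); cv2.imwrite("pics/w1.png",s["img"][:,:,::-1])
st=read_state(); print(st["t"],st["position"],st["width"])
P=cloud(s)
m=(s["z_map"]>0)&(abs(P[...,0]-.51)<.07)&(abs(P[...,1]-.0735)<.035)&(P[...,2]>.012)&(P[...,2]<.04)
Q=P[m]; print(m.sum(),cv2.minAreaRect((Q[:,:2]*1000).astype(np.float32)),np.percentile(Q[:,2],[50,97]))
c=np.radians(-15.3); plan((.51,.0735,.16),tool((0,0,-1),(np.sin(c),-np.cos(c),0)))
E
```

```text
1.95 [0.51963939 0.09753948 0.1594178 ] 0.05109635925877224
2958 ((509.5773010253906, 73.03395080566406), (25.59760093688965, 109.46487426757812), 74.42366790771484) [0.02500781 0.03022846]
need 1 dist mm 25.9 deg 1.1
[0,26,-1,-2,-0.0,-1.1,-0.2]
```

View pics/w1.png

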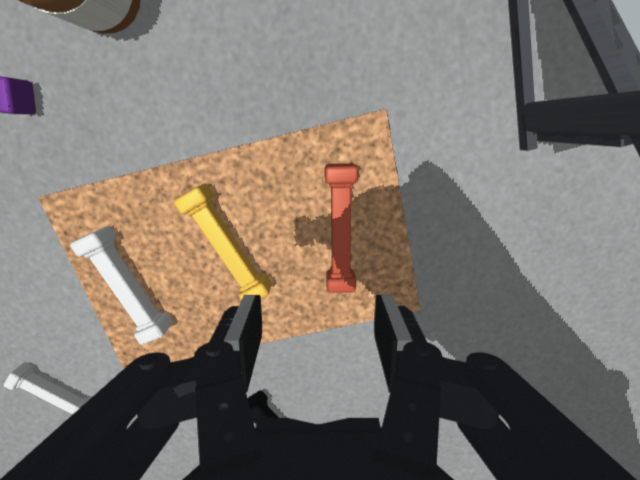

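```bash
python3 - <<'E'
from h import *
p,R,_=pose()
for f in ("w1.npz",):
    s=load(f);P=cloud(s);T=R.inv().apply((P.reshape(-1,3)-p))
    for sel in (slice(None),):
        m=(s["z_map"].ravel()>0)&(T[:,1]<.03)&(abs(T[:,0])<.06)&(abs(T[:,2])<.06)
        Q=T[m]; print(Q[:,1].max(), np.percentile(Q[:,1],[50,95,99]))
        for lo in np.arange(-.06,.06,.01):
            q=Q[(Q[:,0]>=lo)&(Q[:,0]<lo+.01)]; 
            if len(q): print(round(lo,3),len(q),q[:,1].max().round(4),"z",q[:,2].min().round(3),q[:,2].max().round(3))
s=load("wrist0.npz");P=cloud(s)
p=np.array([ 0.20113128, -0.64389218,  0.23059774]);R=Ro.from_rotvec([-1.3365821 ,  0.98414087, -0.98230485])
T=R.inv().apply((P.reshape(-1,3)-p));m=(s["z_map"].ravel()>0)&(T[:,1]<.03)&(abs(T[:,0])<.06)&(abs(T[:,2])<.06);print("open",T[m][:,1].max())
print("cam in tool",R.inv().apply(-s["R"].T@s["t"]-p))
plan((.5097,.0733,.06),tool((0,0,-1),(np.sin(np.radians(-15.5)),-np.cos(np.radians(-15.5)),0)),n=3)
E
```

```text
-0.0037861331298415656 [-0.07566924 -0.02907072 -0.01310554]
-0.06 2613 -0.0534 z -0.007 0.016
-0.05 8512 -0.0469 z -0.011 0.016
-0.04 2712 -0.0112 z -0.011 0.015
-0.03 2810 -0.0078 z -0.001 0.02
-0.02 5333 -0.004 z -0.01 0.023
-0.01 3213 -0.0733 z 0.01 0.023
0.0 2539 -0.0739 z 0.01 0.015
0.01 2900 -0.0733 z 0.01 0.023
0.02 3895 -0.0604 z 0.01 0.023
0.03 4834 -0.0038 z -0.01 0.02
0.04 2025 -0.0107 z -0.006 0.017
0.05 7638 -0.0455 z -0.012 0.016
open -0.012432570148179842
cam in tool [-0.00022353 -0.1421209   0.08113532]
need 2 dist mm 102.8 deg 0.9
[0,9,33,-1,-0.0,-0.3,-0.1]
[0,9,33,-1,-0.0,-0.3,-0.1]
[0,9,33,-1,-0.0,-0.3,-0.1]
```

The fingertips reach the TCP plane only when shut, so a TCP height of about 7 mm is safe. Descending on the rose bar.

Request:
apply_moves(rows=[[[0.5, 9, 33, -1, 0, -0.3, 0], [0.5, 9, 33, -1, 0, -0.3, 0], [0.5, 7, 33, -1, 0, -0.3, 0], [0.5, 0, 20, 0, 0, 0, 0], [0.5, 0, 0, 0, 0, 0, 0]]])

```text
t: 2.58
position: [0.5093, 0.0773, 0.036]
ee_rot: [-1.069, 1.404, -1.398]
contact_force: [-0.3, 0.1, 0.8]
width: 0.0425
```

```bash
python3 - <<'E'
from h import *
print(pose()[0],pose()[2]["width"]);plan((.5097,.0733,.007),tool((0,0,-1),(np.sin(np.radians(-15.5)),-np.cos(np.radians(-15.5)),0)),n=2)
E
```

```text
[0.50926273 0.07727632 0.03596374] 0.0424673091207042
need 1 dist mm 29.2 deg 0.4
[0,2,14,1,0.0,0.2,-0.1]
[0,2,14,1,0.0,0.2,-0.1]
```

Request:
apply_moves(rows=[[[0.5, 4, 14, 0, 0, 0, 0], [0.5, 0, 14, 0, 0, 0, 0], [0.5, 0, 0, 0, 0, 0, 0], [1, 0, 0, 0, 0, 0, 0], [1, 0, 0, 0, 0, 0, 0], [1, 0, 0, 0, 0, 0, 0], [1, 0, 0, 0, 0, 0, 0]]], force=25)

```text
t: 3.45
position: [0.5097, 0.0736, 0.0085]
ee_rot: [-1.066, 1.402, -1.398]
contact_force: [0.9, 0.2, -1.4]
width: 0.0151
```

```bash
cat >> h.py <<'E'
PSI=-.024
UP=np.array([-np.cos(.55)*np.cos(PSI),-np.cos(.55)*np.sin(PSI),np.sin(.55)])
NN=np.array([np.sin(.55)*np.cos(PSI),np.sin(.55)*np.sin(PSI),np.cos(.55)])
YY=np.array([-np.sin(PSI),np.cos(PSI),0])
RS=tool(-NN,-YY)
F={"rose":np.array([.600,-.229,.070]),"gold":np.array([.602,-.149,.070]),"silver":np.array([.598,-.309,.070])}
E
python3 - <<'E'
from h import *
p,R,_=pose()
p,R=plan(p+[0,0,.09],R,clo=1); print()
p,R=plan((.68,0,.30),RS,n=6,p0=p,R0=R,clo=1);
E
```

```text
need 2 dist mm 90.0 deg 0.0
[1,-0,-45,0,0.0,0.0,0.0]
[1,-0,-45,0,0.0,0.0,0.0]

need 5 dist mm 273.9 deg 34.5
[1,4,-34,31,-5.3,-2.2,-0.7]
[1,6,-36,27,-5.3,-2.2,-0.7]
[1,7,-38,24,-5.3,-2.2,-0.7]
[1,9,-40,20,-5.3,-2.2,-0.7]
[1,10,-42,16,-5.3,-2.2,-0.7]
[1,11,-43,11,-5.3,-2.2,-0.7]
```

Request:
apply_moves(rows=[[[1, 0, -25, 0, 0, 0, 0], [1, 0, -60, 0, 0, 0, 0], [1, 4, -34, 31, -5.3, -2.2, -0.7], [1, 6, -36, 27, -5.3, -2.2, -0.7], [1, 7, -38, 24, -5.3, -2.2, -0.7], [1, 9, -40, 20, -5.3, -2.2, -0.7], [1, 10, -42, 16, -5.3, -2.2, -0.7], [1, 11, -43, 11, -5.3, -2.2, -0.7]]])

```text
t: 4.45
position: [0.6819, -0.0028, 0.3018]
ee_rot: [-1.603, 1.631, -0.892]
contact_force: [1.9, 0.4, -1.3]
width: 0.0151
```

```bash
python3 - <<'E'
from h import *
p,R,s=pose(); print(p,s["joints"].round(2))
im=snapshot("side"); cv2.imwrite("pics/s2.png",im["img"][:,:,::-1])
p,R=plan(F["rose"]+NN*.13,RS,clo=1); 
E
```

```text
[ 0.68190964 -0.00277837  0.30183752] [ 0.1   0.77 -0.35  1.01  0.12  1.96 -1.8 ]
need 5 dist mm 257.8 deg 1.4
[1,45,22,11,0.3,0.1,0.0]
[1,45,22,11,0.3,0.1,0.0]
[1,45,22,11,0.3,0.1,0.0]
[1,45,22,11,0.3,0.1,0.0]
[1,45,22,11,0.3,0.1,0.0]
```

View pics/s2.png

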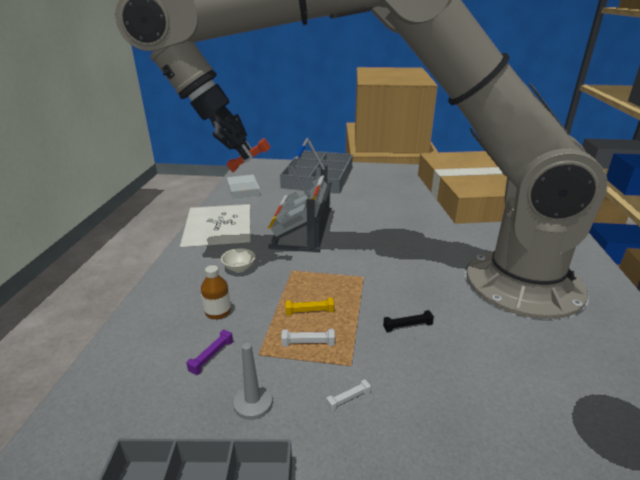

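The side view shows the rose bar held at (248,155), tilted as wanted. The forearm is well above the bail (crossbar at about (310,145)).

Request:
apply_moves(rows=[[[1, 45, 22, 11, 0.3, 0, 0], [1, 45, 22, 11, 0.3, 0, 0], [1, 45, 22, 11, 0.3, 0, 0], [1, 45, 22, 11, 0.3, 0, 0], [1, 40, 15, 11, 0.3, 0, 0], [1, 0, 0, 0, 0, 0, 0]]])

```text
t: 5.25
position: [0.6741, -0.23, 0.1789]
ee_rot: [-1.588, 1.615, -0.904]
contact_force: [-0.3, 0.2, -1.8]
width: 0.0152
```

```bash
python3 - <<'E'
from h import *
p,R,s=pose(); print(p,s["joints"].round(2), "in pocket", [round(float((p-F["rose"])@a)*1000,1) for a in (UP,YY,NN)])
im=snapshot("wrist"); np.savez("w2.npz",**im); cv2.imwrite("pics/w2.png",im["img"][:,:,::-1])
im=snapshot("side"); crop(im,200,80,360,260,3.3,"pics/s3.png")
p,R=plan(F["rose"]+NN*.05,RS,clo=1); 
E
```

```text
[ 0.67410978 -0.23000562  0.17893152] [ 0.34  0.87 -0.29  1.07  0.26  1.78 -1.52] in pocket [-6.2, 0.8, 131.6]
need 2 dist mm 84.1 deg 0.8
[1,2,42,-3,-0.1,0.4,0.1]
[1,2,42,-3,-0.1,0.4,0.1]
```

View pics/w2.png

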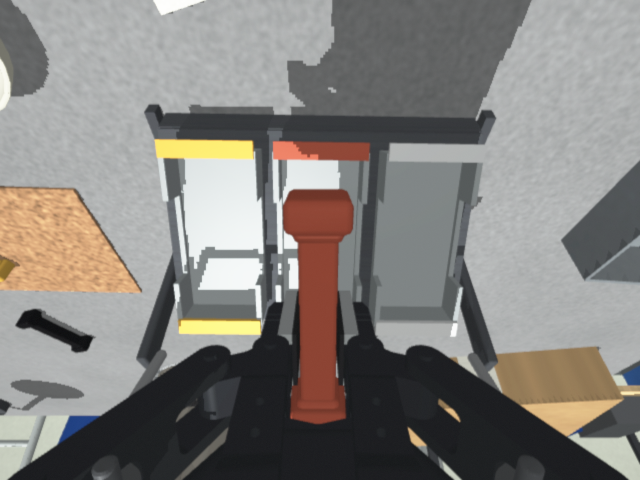

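View pics/s3.png

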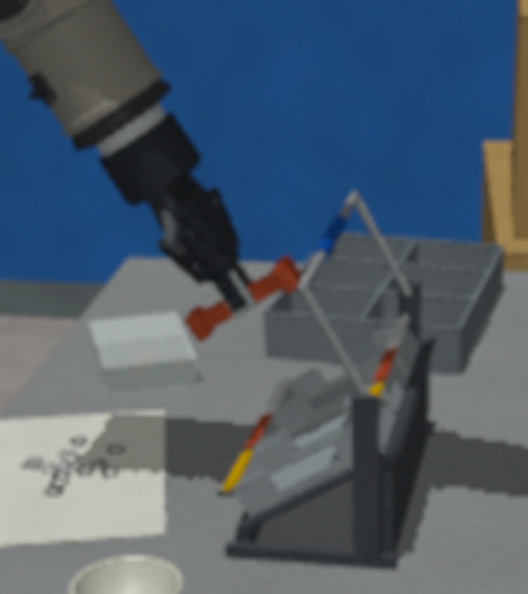

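The wrist view looks square onto the stand, with the gold, rose and silver strips at (205,149), (320,151) and (435,152) and the bar over the middle pocket. I'll use it to refine the pocket pose.

```bash
python3 - <<'E'
from h import *
s=load("w2.npz");P=cloud(s);u=lambda a:(P-F["rose"])@a
X,Y,Z=u(UP)*1000,u(YY)*1000,u(NN)*1000
ok=s["z_map"]>0
h=cv2.cvtColor(s["img"],cv2.COLOR_RGB2HSV).astype(int)
for c,m in (("gold",(abs(h[...,0]-25)<8)&(h[...,1]>130)),("rose",(abs(h[...,0]-5)<8)&(h[...,1]>120)),("silver",(h[...,1]<40)&(h[...,2]>120))):
    for k,a in(("low",-67),("up",67)):
        q=ok&m&(abs(X-a)<12)&(abs(Z-27)<7)&(abs(Y)<125)
        if q.sum()<20: continue
        print(c,k,q.sum(),"x",np.percentile(X[q],[2,50,98]).round(1),"y",np.percentile(Y[q],[1,50,99]).round(1),(Y[q].min()+Y[q].max())/2,"z",np.percentile(Z[q],[50]).round(1))
# floors
for c,y in(("gold",80),("rose",0),("silver",-80)):
    q=ok&(abs(X)<50)&(abs(Y-y)<24)&(abs(Z)<10)
    A=np.c_[X[q],Y[q]-y,np.ones(q.sum())]; r=np.linalg.lstsq(A,Z[q],rcond=None)[0]; print(c,q.sum(),"floor tilt x,y (rad)",r[:2].round(4),"z0",r[2].round(2))
# side walls / end walls along X at mid y
print(np.degrees(0))
# bar held in tool frame
p,R,_=pose();T=R.inv().apply((P.reshape(-1,3)-p)).reshape(P.shape)*1000
q=ok&(abs(h[...,0]-5)<8)&(h[...,1]>120)&(abs(T[...,0])<20)&(T[...,1]<25)
B=T[q];print("bar tool x",np.percentile(B[:,0],[1,99]),"y",np.percentile(B[:,1],[1,50,99]),"z",np.percentile(B[:,2],[1,99]))
a=np.polyfit(B[:,2],B[:,1],1);b=np.polyfit(B[:,2],B[:,0],1);print(a,b)
E
```

```text
gold low 1619 x [-76.4 -71.1 -65.5] y [ 46.6  79.8 111.1] 79.18926535825067 z [28.7]
gold up 251 x [63.  63.7 70.5] y [ 47.4  80.3 112.4] 79.92431419328955 z [27.3]
rose low 1618 x [-75.7 -70.4 -64.8] y [-32.9  -0.2  31.4] -0.7766303318219201 z [28.3]
silver low 2226 x [-75.  -67.6 -56. ] y [-113.6  -73.3  112.3] -0.4876161063112079 z [27.7]
silver up 1506 x [56.4 68.2 76.7] y [-112.6  -76.9  112.7] 0.4061197863868884 z [27.5]
gold 6739 floor tilt x,y (rad) [-0.0007  0.0053] z0 -0.32
rose 1707 floor tilt x,y (rad) [-0.0003  0.0055] z0 -0.7
silver 6633 floor tilt x,y (rad) [-0.0003  0.0042] z0 -1.08
0.0
bar tool x [-7.86563805 15.66341053] y [-19.99180094 -14.44677847  -0.73520494] z [-43.29295904  55.44327014]
[ -0.01734723 -14.69635462] [0.00736299 3.82533836]
```

Request:
apply_moves(rows=[[[1, 2, 40, -6, 0, 0.4, 0], [1, 0, 42, -1, 0, 0, 0], [1, 0, 0, 0, 0, 0, 0]]])

```text
t: 5.72
position: [0.6277, -0.2221, 0.1143]
ee_rot: [-1.585, 1.608, -0.906]
contact_force: [0.5, -1.2, -1.7]
width: 0.0152
```

```bash
cat >> h.py <<'E'
def inp(c):
    p,R,s=pose(); d=p-F[c]; print("t",round(s["t"],2),"in pocket mm",[round(float(d@a)*1000,1) for a in (UP,YY,NN)],"rot err deg",np.degrees((R.inv()*RS).as_rotvec()).round(1),"F",s["contact_force"].round(1),"w",s["width"].round(4))
E
python3 -c "
from h import *
inp('rose')
plan(F['rose']+NN*.007-UP*.001,RS,clo=1)"
```

```text
Traceback (most recent call last):
  File "h.py", line 37, in inp
    p,R,s=pose(); d=p-F[c]; print("t",round(s["t"],2),"in pocket mm",[round(float(d@a)*1000,1) for a in (UP,YY,NN)],"rot err deg",np.degrees((R.inv()*RS).as_rotvec()).round(1),"F",s["contact_force"].round(1),"w",s["width"].round(4))
                                                                                                                                                                                                                    ^^^^^^^^^^^^^^^^
AttributeError: 'float' object has no attribute 'round'
```

```bash
sed -i 's/s\["width"\].round(4)/round(s["width"],4)/' h.py; python3 -c "
from h import *
inp('rose')
plan(F['rose']+NN*.008-UP*.001,RS,clo=1)"
```

```text
t 5.72 in pocket mm [-0.3, 7.6, 52.2] rot err deg [-0.5  0.6  0.2] F [ 0.5 -1.2 -1.7] w 0.0152
need 1 dist mm 44.8 deg 0.8
[1,7,44,0,-0.5,0.6,0.2]
```

Request:
apply_moves(rows=[[[1, 7, 10, 0, -0.5, 0.6, 0], [1, 0, 12, 0, 0, 0, 0], [1, 0, 10, 0, 0, 0, 0], [1, 0, 0, 0, 0, 0, 0]]])

```text
t: 6.22
position: [0.613, -0.2275, 0.0879]
ee_rot: [-1.587, 1.617, -0.912]
contact_force: [0.3, 0.3, -2.0]
width: 0.015
```

```bash
python3 -c "
from h import *
inp('rose')
plan(F['rose']+NN*.005-UP*.001,RS,clo=1,n=3)"
```

```text
t 6.22 in pocket mm [-1.7, 1.8, 22.0] rot err deg [-0.2  0.1  0.2] F [ 0.3  0.3 -2. ] w 0.015
need 1 dist mm 17.1 deg 0.3
[1,1,6,-0,-0.1,0.0,0.1]
[1,1,6,-0,-0.1,0.0,0.1]
[1,1,6,-0,-0.1,0.0,0.1]
```

Request:
apply_moves(rows=[[[1, 2, 6, -1, 0, 0, 0], [1, 0, 6, 0, 0, 0, 0], [1, 0, 3, 0, 0, 0, 0], [1, 0, 0, 0, 0, 0, 0]]])

```text
t: 6.72
position: [0.6043, -0.2295, 0.0752]
ee_rot: [-1.586, 1.617, -0.913]
contact_force: [-0.3, -0.5, -1.7]
width: 0.0154
```

```bash
python3 -c "
from h import *
inp('rose')"
```

```text
t 6.72 in pocket mm [-0.9, -0.4, 6.7] rot err deg [-0.3  0.1  0.2] F [-0.3 -0.5 -1.7] w 0.0154
```

Request:
apply_moves(rows=[[[1, 0, 2, 0, 0, 0, 0], [1, 0, 0, 0, 0, 0, 0]]])

```text
t: 6.98
position: [0.6034, -0.2294, 0.0736]
ee_rot: [-1.586, 1.616, -0.913]
contact_force: [-0.0, 0.3, -2.4]
width: 0.0153
```

Request:
apply_moves(rows=[[[1, 0, 1, 0, 0, 0, 0], [1, 0, 0, 0, 0, 0, 0]]])

```text
t: 7.22
position: [0.6032, -0.2294, 0.073]
ee_rot: [-1.586, 1.616, -0.914]
contact_force: [0.3, 0.2, -0.6]
width: 0.0153
```

Request:
apply_moves(rows=[[[1, 0, 1, 0, 0, 0, 0], [1, 0, 0, 0, 0, 0, 0]]])

```text
t: 7.48
position: [0.6032, -0.2294, 0.0731]
ee_rot: [-1.585, 1.615, -0.915]
contact_force: [-0.5, -0.3, -0.6]
width: 0.0151
```

Request:
apply_moves(rows=[[[0.8, 0, 0, 0, 0, 0, 0], [0.7, 0, 0, 0, 0, 0, 0], [0.7, 0, 0, 0, 0, 0, 0]]])

```text
t: 7.85
position: [0.603, -0.2294, 0.0729]
ee_rot: [-1.586, 1.615, -0.915]
contact_force: [-0.4, 0.2, 0.2]
width: 0.0259
```

```bash
python3 -c "
from h import *
inp('rose')"
```

```text
t 7.85 in pocket mm [-1.1, -0.3, 4.0] rot err deg [-0.4  0.1  0.3] F [-0.4  0.2  0.2] w 0.0259
```

Now retreating straight along the floor normal.

Request:
apply_moves(rows=[[[0.7, 0, -20, 0, 0, 0, 0], [0.7, 0, -45, 0, 0, 0, 0], [0.7, 0, -45, 0, 0, 0, 0], [0.7, 0, -25, 0, 0, 0, 0]]])

```text
t: 8.35
position: [0.6727, -0.2308, 0.1897]
ee_rot: [-1.588, 1.619, -0.911]
contact_force: [0.2, -0.3, -0.7]
width: 0.0255
```

```bash
cat >> h.py <<'E'
def barcheck(s,c,hue):
    P=cloud(s);X,Y,Z=[((P-F[c])@a)*1000 for a in (UP,YY,NN)]
    h=cv2.cvtColor(s["img"],cv2.COLOR_RGB2HSV).astype(int)
    m=(s["z_map"]>0)&(abs(X)<64)&(abs(Y)<28)&(Z>10)&(Z<40)
    (cx,cy),wh,a=cv2.minAreaRect(np.c_[X[m],Y[m]].astype(np.float32)); print(c,m.sum(),"centre",round(cx,1),round(cy,1),np.round(wh,1),round(a,1),"top z",np.percentile(Z[m],[50,97]).round(1),"at ends",[np.percentile(Z[m&(abs(X-cx-e)<7)],90).round(1) if (m&(abs(X-cx-e)<7)).any() else None for e in(-48,48)])
E
python3 - <<'E'
from h import *
inp("rose")
s=snapshot("wrist"); np.savez("w3.npz",**s); cv2.imwrite("pics/w3.png",s["img"][:,:,::-1]); barcheck(s,"rose",5)
E
```

```text
t 8.35 in pocket mm [0.6, -0.1, 140.1] rot err deg [-0.1  0.1  0.2] F [ 0.2 -0.3 -0.7] w 0.0255
rose 3394 centre 0.0 -2.6 [129.6  45.7] 2.3 top z [20.9 26.4] at ends [np.float64(26.1), np.float64(25.9)]
```

View pics/w3.png

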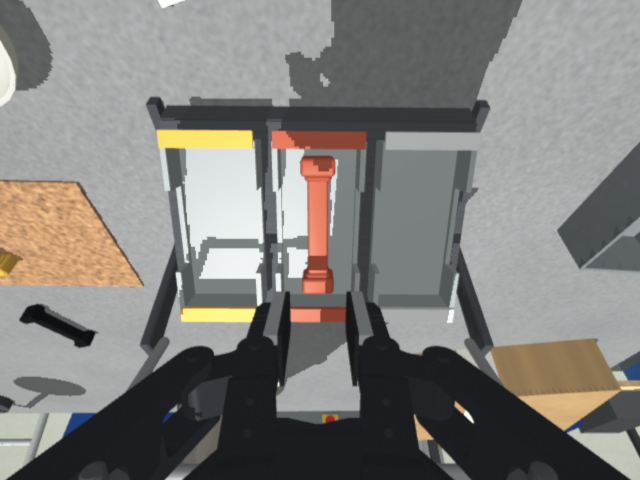

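The rose bar lies at (318,225) in its pocket with both knob tops about 26 mm over the floor, so it is flat. Next is the gold bar.

```bash
python3 - <<'E'
from h import *
p,R=plan((.68,-.02,.27),RS,clo=.5,n=5)
c=np.radians(12); plan((.5235,.1733,.11),tool((0,0,-1),(np.sin(c),-np.cos(c),0)),n=6,p0=p,R0=R,clo=.5)
E
```

```text
need 4 dist mm 224.7 deg 0.3
[0.5,-42,-14,-8,-0.1,0.0,0.0]
[0.5,-42,-14,-8,-0.1,0.0,0.0]
[0.5,-42,-14,-8,-0.1,0.0,0.0]
[0.5,-42,-13,-8,-0.1,0.0,0.0]
[0.5,-42,-13,-8,-0.1,0.0,0.0]
need 5 dist mm 295.7 deg 34.2
[0.5,-32,37,-9,5.2,-2.2,-0.6]
[0.5,-32,36,-11,5.2,-2.2,-0.6]
[0.5,-33,34,-13,5.2,-2.2,-0.6]
[0.5,-34,32,-15,5.2,-2.2,-0.6]
[0.5,-35,31,-16,5.2,-2.2,-0.6]
[0.5,-36,29,-18,5.2,-2.2,-0.6]
```

Request:
apply_moves(rows=[[[0.5, -42, -14, -8, 0, 0, 0], [0.5, -42, -14, -8, 0, 0, 0], [0.5, -42, -14, -8, 0, 0, 0], [0.5, -42, -13, -8, 0, 0, 0], [0.5, -42, -13, -8, 0, 0, 0]]])

```text
t: 9.02
position: [0.6792, -0.019, 0.2702]
ee_rot: [-1.586, 1.624, -0.916]
contact_force: [-0.2, -0.5, -0.2]
width: 0.0427
```

Request:
apply_moves(rows=[[[0.5, -32, 37, -9, 5.2, -2.2, -0.6], [0.5, -32, 36, -11, 5.2, -2.2, -0.6], [0.5, -33, 34, -13, 5.2, -2.2, -0.6], [0.5, -34, 32, -15, 5.2, -2.2, -0.6], [0.5, -35, 31, -16, 5.2, -2.2, -0.6], [0.5, -36, 29, -18, 5.2, -2.2, -0.6], [0.5, 0, 0, 0, 0, 0, 0]]])

```text
t: 9.9
position: [0.5164, 0.1839, 0.1035]
ee_rot: [-1.292, 1.029, -1.052]
contact_force: [0.5, -0.2, 0.2]
width: 0.0425
```

```bash
python3 - <<'E'
from h import *
s=snapshot("wrist"); np.savez("w4.npz",**s); P=cloud(s)
for col,c in (("silver",(.515,.275)),("gold",(.5235,.173))):
    m=(s["z_map"]>0)&(abs(P[...,0]-c[0])<.07)&(abs(P[...,1]-c[1])<.035)&(P[...,2]>.012)&(P[...,2]<.04)
    Q=P[m]; print(col,m.sum(),cv2.minAreaRect((Q[:,:2]*1000).astype(np.float32)) if len(Q) else 0,np.percentile(Q[:,2],97))
print(pose()[0])
c=np.radians(12); plan((.5235,.1733,.04),tool((0,0,-1),(np.sin(c),-np.cos(c),0)),n=2,clo=.5)
E
```

```text
silver 5494 ((512.9465942382812, 275.01849365234375), (109.93643951416016, 26.55908203125), 7.558308124542236) 0.030107049803372917
gold 4523 ((523.6293334960938, 172.88961791992188), (109.66547393798828, 25.770959854125977), 12.56810188293457) 0.03017459258513197
[0.51881637 0.18292756 0.10450692]
need 2 dist mm 65.4 deg 1.4
[0.5,5,32,1,-0.6,0.3,0.0]
[0.5,5,32,1,-0.6,0.3,0.0]
```

Request:
apply_moves(rows=[[[0.5, 8, 30, 2, -0.6, 0.3, 0], [0.5, 2, 30, 1, -0.6, 0.3, 0], [0.5, 0, 0, 0, 0, 0, 0]]])

```text
t: 10.32
position: [0.5291, 0.1719, 0.0452]
ee_rot: [-1.299, 1.054, -1.059]
contact_force: [-0.3, -0.2, 0.4]
width: 0.0425
```

```bash
python3 - <<'E'
from h import *
print(pose()[0])
c=np.radians(12.3); plan((.5235,.173,.0078),tool((0,0,-1),(np.sin(c),-np.cos(c),0)),n=2,clo=.5)
E
```

```text
[0.52914598 0.171852   0.04518323]
need 1 dist mm 37.8 deg 0.6
[0.5,-1,19,-3,-0.1,-0.3,0.1]
[0.5,-1,19,-3,-0.1,-0.3,0.1]
```

Request:
apply_moves(rows=[[[0.5, -2, 19, -5, 0, -0.3, 0], [0.5, 0, 17, 0, 0, 0, 0], [0.5, 0, 0, 0, 0, 0, 0]]])

```text
t: 10.7
position: [0.5274, 0.1722, 0.0111]
ee_rot: [-1.297, 1.05, -1.059]
contact_force: [-0.2, 0.3, 0.6]
width: 0.0425
```

```bash
python3 - <<'E'
from h import *
print(pose()[0])
c=np.radians(12.3); plan((.5235,.173,.0078),tool((0,0,-1),(np.sin(c),-np.cos(c),0)),n=1,clo=.5)
E
```

```text
[0.52738364 0.17218    0.01113578]
need 1 dist mm 5.2 deg 0.5
[0.5,-2,3,-4,-0.3,-0.4,0.1]
```

Request:
apply_moves(rows=[[[0.5, -1, 3, -5, -0.3, -0.4, 0], [0.5, 0, 0, 0, 0, 0, 0], [0.9, 0, 0, 0, 0, 0, 0], [1, 0, 0, 0, 0, 0, 0], [1, 0, 0, 0, 0, 0, 0], [1, 0, 0, 0, 0, 0, 0]]], force=25)

```text
t: 11.45
position: [0.5233, 0.1724, 0.01]
ee_rot: [-1.303, 1.047, -1.052]
contact_force: [-0.3, -0.3, -1.7]
width: 0.0151
```

```bash
python3 - <<'E'
from h import *
p,R,s=pose(); print(p,s["width"],s["contact_force"])
print("up")
p,R=plan(p+[0,0,.09],R,clo=1); print()
p,R=plan((.68,.0,.30),RS,n=7,p0=p,R0=R,clo=1);
E
```

```text
[0.52328888 0.17236612 0.010037  ] 0.015098551882629489 [-0.26128648 -0.32673941 -1.72997659]
up
need 2 dist mm 90.0 deg 0.0
[1,0,-45,0,0.0,0.0,0.0]
[1,0,-45,0,0.0,0.0,0.0]

need 6 dist mm 307.0 deg 34.4
[1,29,-28,17,-4.5,1.9,0.6]
[1,28,-30,15,-4.5,1.9,0.6]
[1,27,-31,14,-4.5,1.9,0.6]
[1,27,-33,12,-4.5,1.9,0.6]
[1,26,-34,10,-4.5,1.9,0.6]
[1,25,-35,9,-4.5,1.9,0.6]
[1,25,-36,7,-4.5,1.9,0.6]
```

Request:
apply_moves(rows=[[[1, 0, -25, 0, 0, 0, 0], [1, 0, -60, 0, 0, 0, 0], [1, 29, -28, 17, -4.5, 1.9, 0.6], [1, 28, -30, 15, -4.5, 1.9, 0.6], [1, 27, -31, 14, -4.5, 1.9, 0.6], [1, 27, -33, 12, -4.5, 1.9, 0.6], [1, 26, -34, 10, -4.5, 1.9, 0.6], [1, 25, -35, 9, -4.5, 1.9, 0.6]]])

```text
t: 12.45
position: [0.6584, 0.0221, 0.2721]
ee_rot: [-1.557, 1.554, -0.92]
contact_force: [1.0, 1.0, -2.2]
width: 0.0152
```

```bash
python3 - <<'E'
from h import *
p,R,s=pose(); print(p,s["width"])
p,R=plan((.69,-.04,.28),RS,clo=1);p,R=plan(F["gold"]+NN*.13,RS,p0=p,R0=R,n=3,clo=1);
E
```

```text
[0.65839709 0.02206887 0.27206658] 0.015230291358852734
need 2 dist mm 70.1 deg 4.0
[1,31,-11,12,-1.7,1.0,0.2]
[1,31,-12,12,-1.7,1.0,0.2]
need 3 dist mm 149.9 deg 0.0
[1,37,31,12,0.0,0.0,0.0]
[1,37,31,12,0.0,0.0,0.0]
[1,37,31,12,0.0,0.0,0.0]
```

Request:
apply_moves(rows=[[[1, 31, -11, 12, -1.7, 1, 0], [1, 31, -12, 12, -1.7, 1, 0], [1, 37, 31, 12, 0, 0, 0], [1, 37, 31, 12, 0, 0, 0], [1, 32, 30, 10, 0, 0, 0], [1, 0, 0, 0, 0, 0, 0]]])

```text
t: 13.2
position: [0.6711, -0.1536, 0.1786]
ee_rot: [-1.59, 1.626, -0.913]
contact_force: [-0.2, 0.9, -1.5]
width: 0.0155
```

```bash
python3 - <<'E'
from h import *
inp("gold")
plan(F["gold"]+NN*.04,RS,clo=1)
s=snapshot("wrist"); cv2.imwrite("pics/w5.png",s["img"][:,:,::-1])
E
```

```text
t 13.2 in pocket mm [-2.2, -3.0, 128.8] rot err deg [ 0.1 -0.2  0.2] F [-0.2  0.9 -1.5] w 0.0155
need 2 dist mm 88.8 deg 0.4
[1,-2,44,-1,0.1,-0.1,0.1]
[1,-2,44,-1,0.1,-0.1,0.1]
```

View pics/w5.png

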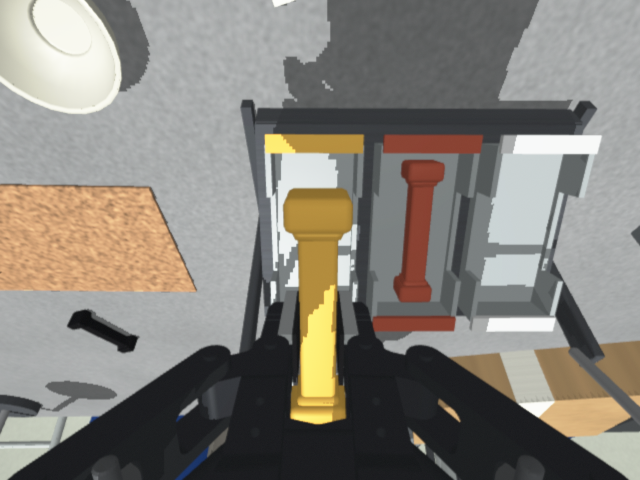

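The gold bar is held at (318,300), square over the gold pocket (strip at (314,144)). The rose bar is still in its pocket at (415,230).

Request:
apply_moves(rows=[[[1, -3, 40, -2, 0, 0, 0], [1, 0, 32, -1, 0, 0, 0], [1, 0, 14, 0, 0, 0, 0], [1, 0, 8, 0, 0, 0, 0], [1, 0, 0, 0, 0, 0, 0]]])

```text
t: 13.88
position: [0.6227, -0.1435, 0.1024]
ee_rot: [-1.586, 1.616, -0.913]
contact_force: [0.8, 0.1, -2.3]
width: 0.0153
```

```bash
python3 - <<'E'
from h import *
inp("gold")
plan(F["gold"]+NN*.009,RS,clo=1,n=3)
E
```

```text
t 13.88 in pocket mm [-0.6, 6.0, 38.4] rot err deg [-0.3  0.1  0.2] F [ 0.8  0.1 -2.3] w 0.0153
need 1 dist mm 30.0 deg 0.4
[1,2,10,-0,-0.1,0.0,0.1]
[1,2,10,-0,-0.1,0.0,0.1]
[1,2,10,-0,-0.1,0.0,0.1]
```

Request:
apply_moves(rows=[[[1, 5, 8, 0, 0, 0, 0], [1, 1, 10, 0, 0, 0, 0], [1, 0, 7, 0, 0, 0, 0], [1, 0, 3, 0, 0, 0, 0], [1, 0, 0, 0, 0, 0, 0]]])

```text
t: 14.5
position: [0.6085, -0.1497, 0.0779]
ee_rot: [-1.584, 1.614, -0.915]
contact_force: [0.3, 0.2, -1.6]
width: 0.0154
```

```bash
python3 - <<'E'
from h import *
inp("gold")
E
```

```text
t 14.5 in pocket mm [-1.4, -0.6, 10.2] rot err deg [-0.5  0.1  0.2] F [ 0.3  0.2 -1.6] w 0.0154
```

Request:
apply_moves(rows=[[[1, 0, 3, 1, 0, 0, 0], [1, 0, 1, 0, 0, 0, 0], [1, 0, 0, 0, 0, 0, 0]]])

```text
t: 14.88
position: [0.6078, -0.1496, 0.0742]
ee_rot: [-1.584, 1.614, -0.916]
contact_force: [0.7, -0.5, -1.1]
width: 0.0155
```

Request:
apply_moves(rows=[[[1, 0, 1, 0, 0, 0, 0], [1, 0, 0, 0, 0, 0, 0]]])

```text
t: 15.12
position: [0.6078, -0.1496, 0.0742]
ee_rot: [-1.583, 1.613, -0.917]
contact_force: [-0.4, -1.0, -0.7]
width: 0.0152
```

Request:
apply_moves(rows=[[[1, 0, 1, 0, 0, 0, 0], [1, 0, 0, 0, 0, 0, 0]]])

```text
t: 15.38
position: [0.6078, -0.1496, 0.074]
ee_rot: [-1.582, 1.612, -0.918]
contact_force: [0.7, -0.3, -0.0]
width: 0.0152
```

```bash
python3 - <<'E'
from h import *
inp("gold")
E
```

```text
t 15.38 in pocket mm [-2.8, -0.5, 6.5] rot err deg [-0.7  0.1  0.3] F [ 0.7 -0.3 -0. ] w 0.0152
```

Request:
apply_moves(rows=[[[0.85, 0, 0, 0, 0, 0, 0], [0.7, 0, 0, 0, 0, 0, 0], [0.7, 0, 0, 0, 0, 0, 0], [0.7, 0, -15, 0, 0, 0, 0], [0.7, 0, -45, 0, 0, 0, 0], [0.7, 0, -45, 0, 0, 0, 0], [0.7, 0, -25, 0, 0, 0, 0]]])

```text
t: 16.25
position: [0.676, -0.1507, 0.19]
ee_rot: [-1.584, 1.614, -0.915]
contact_force: [-0.2, 0.5, -0.1]
width: 0.0256
```

```bash
python3 - <<'E'
from h import *
inp("gold")
s=snapshot("wrist"); np.savez("w6.npz",**s); cv2.imwrite("pics/w6.png",s["img"][:,:,::-1]); barcheck(s,"gold",5);barcheck(s,"rose",5)
p,R=plan((.68,.02,.28),RS,clo=.5,n=4)
c=np.radians(7.4); plan((.5135,.275,.11),tool((0,0,-1),(np.sin(c),-np.cos(c),0)),n=6,p0=p,R0=R,clo=.5)
E
```

```text
t 16.25 in pocket mm [-0.4, 0.0, 140.9] rot err deg [-0.5  0.1  0.2] F [-0.2  0.5 -0.1] w 0.0256
gold 3392 centre 2.6 0.1 [122.7  45.7] 0.0 top z [21.2 26.5] at ends [np.float64(26.1), np.float64(26.2)]
rose 3671 centre 0.2 -0.2 [128.5  52.9] 1.1 top z [20.6 26. ] at ends [np.float64(25.9), np.float64(25.8)]
need 4 dist mm 191.8 deg 0.7
[0.5,-43,-19,-12,-0.2,0.0,0.1]
[0.5,-43,-19,-12,-0.2,0.0,0.1]
[0.5,-43,-19,-12,-0.2,0.0,0.1]
[0.5,-43,-19,-12,-0.2,0.0,0.1]
need 6 dist mm 348.8 deg 32.7
[0.5,-42,39,-10,5.2,-1.4,-0.4]
[0.5,-42,38,-12,5.2,-1.4,-0.4]
[0.5,-43,36,-15,5.2,-1.4,-0.4]
[0.5,-44,35,-17,5.2,-1.4,-0.4]
[0.5,-44,33,-19,5.2,-1.4,-0.4]
[0.5,-45,31,-20,5.2,-1.4,-0.4]
```

View pics/w6.png

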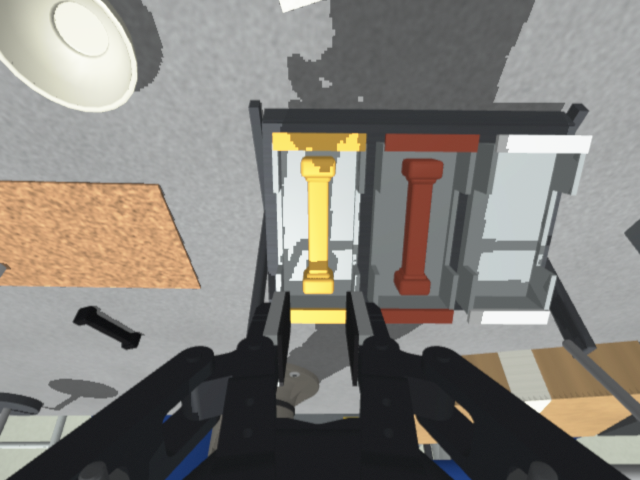

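Gold and rose both lie flat, at (318,225) and (416,225), with knob tops about 26 mm over the floor. Next is the larger silver bar.

Request:
apply_moves(rows=[[[0.5, -43, -19, -12, 0, 0, 0], [0.5, -43, -19, -12, 0, 0, 0], [0.5, -43, -19, -12, 0, 0, 0], [0.5, -43, -19, -12, 0, 0, 0]]])

```text
t: 16.8
position: [0.68, 0.0223, 0.286]
ee_rot: [-1.578, 1.617, -0.922]
contact_force: [1.1, 0.1, 0.3]
width: 0.0427
```

Request:
apply_moves(rows=[[[0.5, -42, 36, -12, 5.2, -1.4, -0.4], [0.5, -42, 36, -14, 5.2, -1.4, -0.4], [0.5, -43, 36, -15, 5.2, -1.4, -0.4], [0.5, -44, 35, -17, 5.2, -1.4, -0.4], [0.5, -42, 33, -16, 5.2, -1.4, -0.4], [0.5, -38, 31, -14, 5.2, -1.4, -0.4], [0.5, 0, 0, 0, 0, 0, 0]]])

```text
t: 17.68
position: [0.5226, 0.2841, 0.121]
ee_rot: [-1.242, 1.083, -1.123]
contact_force: [0.2, -0.9, 1.0]
width: 0.0432
```

```bash
python3 - <<'E'
from h import *
s=snapshot("wrist"); cv2.imwrite("pics/w7.png",s["img"][:,:,::-1]);print(pose()[0])
P=cloud(s);m=(s["z_map"]>0)&(abs(P[...,0]-.513)<.07)&(abs(P[...,1]-.275)<.035)&(P[...,2]>.012)&(P[...,2]<.04)
Q=P[m]; print(m.sum(),cv2.minAreaRect((Q[:,:2]*1000).astype(np.float32)))
c=np.radians(7.5); plan((.5132,.275,.04),tool((0,0,-1),(np.sin(c),-np.cos(c),0)),n=3,clo=.5)
E
```

```text
[0.52491676 0.28270261 0.1219846 ]
3765 ((513.0025024414062, 275.54827880859375), (109.8016586303711, 25.69036865234375), 7.836116790771484)
need 2 dist mm 83.2 deg 2.2
[0.5,2,27,-5,-0.7,0.1,-0.0]
[0.5,2,27,-5,-0.7,0.1,-0.0]
[0.5,2,27,-5,-0.7,0.1,-0.0]
```

View pics/w7.png

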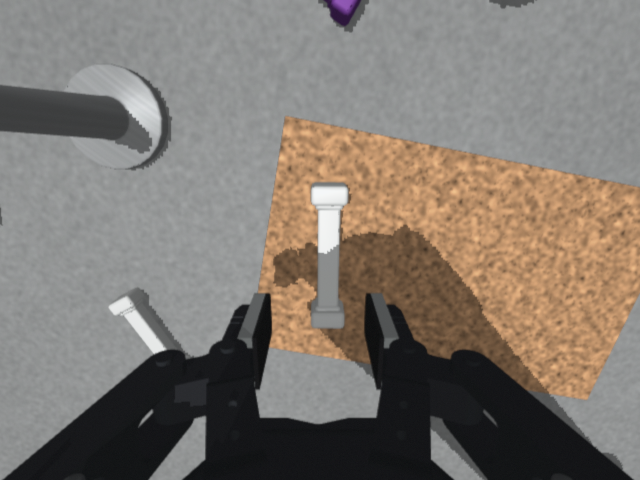

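The 110 mm silver bar is at (328,255) on the cork, upright in the image and slightly left of the fingers. The small look-alike at (145,325) is left alone.

Request:
apply_moves(rows=[[[0.5, 4, 27, -6, -0.7, 0, 0], [0.5, 3, 27, -5, -0.7, 0, 0], [0.5, 0, 27, -4, -0.7, 0, 0], [0.5, 0, 0, 0, 0, 0, 0]]])

```text
t: 18.23
position: [0.5199, 0.2715, 0.0428]
ee_rot: [-1.263, 1.112, -1.118]
contact_force: [-0.5, -0.1, -0.4]
width: 0.0425
```

```bash
python3 - <<'E'
from h import *
print(pose()[0]);c=np.radians(7.6); plan((.5132,.2753,.0085),tool((0,0,-1),(np.sin(c),-np.cos(c),0)),n=2,clo=.5)
E
```

```text
[0.51992295 0.27145059 0.04283865]
need 1 dist mm 35.2 deg 0.4
[0.5,-2,17,-3,-0.1,-0.2,0.0]
[0.5,-2,17,-3,-0.1,-0.2,0.0]
```

Request:
apply_moves(rows=[[[0.5, -4, 17, -6, 0, 0, 0], [0.5, -1, 16, -2, 0, 0, 0], [0.5, 0, 0, 0, 0, 0, 0]]])

```text
t: 18.6
position: [0.5136, 0.2755, 0.0103]
ee_rot: [-1.259, 1.112, -1.12]
contact_force: [0.3, -1.0, 0.3]
width: 0.0429
```

```bash
python3 - <<'E'
from h import *
print(pose()[0]);c=np.radians(7.6); plan((.5132,.2753,.0085),tool((0,0,-1),(np.sin(c),-np.cos(c),0)),n=1,clo=.5)
E
```

```text
[0.51363559 0.27554987 0.01031146]
need 1 dist mm 1.9 deg 0.7
[0.5,0,2,-0,-0.4,-0.5,-0.0]
```

Request:
apply_moves(rows=[[[0.5, 0, 3, 0, -0.4, -0.5, 0], [0.5, 0, 0, 0, 0, 0, 0], [0.9, 0, 0, 0, 0, 0, 0], [1, 0, 0, 0, 0, 0, 0], [1, 0, 0, 0, 0, 0, 0], [1, 0, 0, 0, 0, 0, 0]]], force=25)

```text
t: 19.35
position: [0.5144, 0.2759, 0.0084]
ee_rot: [-1.268, 1.109, -1.111]
contact_force: [-0.5, -0.1, -2.4]
width: 0.0156
```

```bash
python3 - <<'E'
from h import *
p,R,s=pose(); print(p,s["width"],s["contact_force"])
p,R=plan(p+[0,0,.15],R,clo=1); print()
p,R=plan((.68,.02,.30),RS,n=7,p0=p,R0=R,clo=1);
E
```

```text
[0.51441165 0.27591477 0.00837925] 0.015559950615536142 [-0.45585129 -0.09875789 -2.37566582]
need 3 dist mm 150.0 deg 0.0
[1,-0,-50,0,0.0,0.0,0.0]
[1,-0,-50,0,0.0,0.0,0.0]
[1,-0,-50,0,0.0,0.0,0.0]

need 6 dist mm 336.1 deg 32.9
[1,39,-20,19,-4.5,1.3,0.3]
[1,39,-22,18,-4.5,1.3,0.3]
[1,38,-23,17,-4.5,1.3,0.3]
[1,38,-25,16,-4.5,1.3,0.3]
[1,37,-26,15,-4.5,1.3,0.3]
[1,37,-28,13,-4.5,1.3,0.3]
[1,36,-29,12,-4.5,1.3,0.3]
```

Request:
apply_moves(rows=[[[1, 0, -25, 0, 0, 0, 0], [1, 0, -55, 0, 0, 0, 0], [1, 0, -60, 0, 0, 0, 0], [1, 39, -20, 19, -4.5, 1.3, 0.3], [1, 39, -22, 18, -4.5, 1.3, 0.3], [1, 38, -23, 17, -4.5, 1.3, 0.3], [1, 38, -25, 16, -4.5, 1.3, 0.3], [1, 37, -26, 15, -4.5, 1.3, 0.3]]])

```text
t: 20.35
position: [0.6335, 0.0926, 0.256]
ee_rot: [-1.511, 1.48, -0.971]
contact_force: [1.6, 0.0, -1.3]
width: 0.0151
```

```bash
python3 - <<'E'
from h import *
p,R,s=pose(); print(p,s["width"])
p,R=plan((.69,-.06,.29),RS,clo=1);p,R=plan(F["silver"]+NN*.13,RS,p0=p,R0=R,n=5,clo=1);
E
```

```text
[0.63346265 0.09264308 0.25603685] 0.015076125274044979
need 3 dist mm 166.3 deg 8.8
[1,51,-18,12,-2.8,0.9,0.3]
[1,51,-18,12,-2.8,0.9,0.3]
[1,51,-19,11,-2.8,0.9,0.3]
need 5 dist mm 274.4 deg 0.0
[1,50,21,8,0.0,0.0,0.0]
[1,50,21,8,0.0,0.0,0.0]
[1,50,21,8,0.0,0.0,0.0]
[1,50,21,8,0.0,0.0,0.0]
[1,50,21,8,0.0,0.0,0.0]
```

Request:
apply_moves(rows=[[[1, 51, -18, 12, -2.8, 0.9, 0.3], [1, 51, -18, 12, -2.8, 0.9, 0.3], [1, 51, -19, 11, -2.8, 0.9, 0.3], [1, 50, 21, 8, 0, 0, 0], [1, 50, 21, 8, 0, 0, 0], [1, 50, 21, 8, 0, 0, 0], [1, 50, 21, 8, 0, 0, 0], [1, 42, 15, 8, 0, 0, 0]]])

```text
t: 21.35
position: [0.6684, -0.3134, 0.1803]
ee_rot: [-1.589, 1.629, -0.906]
contact_force: [0.8, -0.2, -1.5]
width: 0.0151
```

Request:
apply_moves(rows=[[[1, 0, 0, 0, 0, 0, 0]]])

```text
t: 21.48
position: [0.6664, -0.3177, 0.1779]
ee_rot: [-1.589, 1.635, -0.908]
contact_force: [-0.3, 0.4, -2.1]
width: 0.0151
```

```bash
python3 - <<'E'
from h import *
inp("silver")
plan(F["silver"]+NN*.04-UP*.001,RS,clo=1)
s=snapshot("wrist"); cv2.imwrite("pics/w8.png",s["img"][:,:,::-1])
E
```

```text
t 21.48 in pocket mm [-2.1, -7.0, 127.8] rot err deg [ 0.5 -0.3 -0.1] F [-0.3  0.4 -2.1] w 0.0151
need 2 dist mm 88.1 deg 0.6
[1,-3,44,-0,0.3,-0.2,-0.0]
[1,-3,44,-0,0.3,-0.2,-0.0]
```

View pics/w8.png

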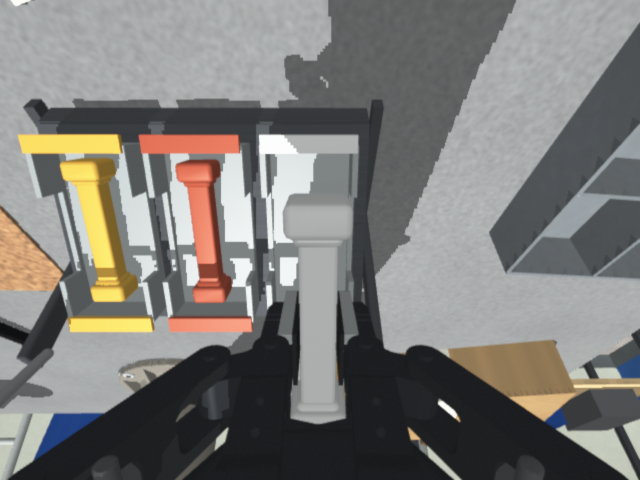

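The silver bar is at (318,300) over the silver pocket (strip at (308,144)), about 7 mm off to the right. I'll correct that while lowering.

Request:
apply_moves(rows=[[[1, -5, 36, -1, 0.3, 0, 0], [1, -2, 32, 0, 0.3, 0, 0], [1, 0, 14, 0, 0, 0, 0], [1, 0, 0, 0, 0, 0, 0]]])

```text
t: 22.02
position: [0.625, -0.3022, 0.1093]
ee_rot: [-1.58, 1.619, -0.912]
contact_force: [-0.7, 0.3, -2.2]
width: 0.0155
```

```bash
python3 - <<'E'
from h import *
inp("silver")
E
```

```text
t 22.02 in pocket mm [-2.4, 7.4, 47.6] rot err deg [-0.4  0.1 -0.1] F [-0.7  0.3 -2.2] w 0.0155
```

Request:
apply_moves(rows=[[[1, 6, 10, -1, 0, 0, 0], [1, 1, 12, -1, 0, 0, 0], [1, 0, 10, 0, 0, 0, 0], [1, 0, 3, 0, 0, 0, 0], [1, 0, 0, 0, 0, 0, 0]]])

```text
t: 22.65
position: [0.6058, -0.3091, 0.0802]
ee_rot: [-1.579, 1.617, -0.914]
contact_force: [0.0, 0.2, -0.7]
width: 0.0154
```

```bash
python3 - <<'E'
from h import *
inp("silver")
E
```

```text
t 22.65 in pocket mm [-1.3, 0.1, 12.7] rot err deg [-0.5  0.1 -0. ] F [ 0.   0.2 -0.7] w 0.0154
```

Request:
apply_moves(rows=[[[1, 0, 4, 0, 0, 0, 0], [1, 0, 3, 0, 0, 0, 0], [1, 0, 0, 0, 0, 0, 0]]])

```text
t: 23.02
position: [0.6024, -0.3089, 0.0741]
ee_rot: [-1.579, 1.616, -0.914]
contact_force: [0.0, -0.5, -2.1]
width: 0.015
```

Request:
apply_moves(rows=[[[1, 0, 1, 0, 0, 0, 0], [1, 0, 0, 0, 0, 0, 0]]])

```text
t: 23.28
position: [0.602, -0.3088, 0.0733]
ee_rot: [-1.579, 1.616, -0.915]
contact_force: [0.0, -0.6, -1.9]
width: 0.0156
```

Request:
apply_moves(rows=[[[1, 0, 1, 0, 0, 0, 0], [1, 0, 0, 0, 0, 0, 0]]])

```text
t: 23.52
position: [0.6018, -0.3088, 0.0728]
ee_rot: [-1.578, 1.615, -0.915]
contact_force: [0.7, 0.0, -0.7]
width: 0.0154
```

```bash
python3 - <<'E'
from h import *
inp("silver")
E
```

```text
t 23.52 in pocket mm [-1.8, 0.3, 4.4] rot err deg [-0.6  0.1  0. ] F [ 0.7  0.  -0.7] w 0.0154
```

Request:
apply_moves(rows=[[[1, 0, 1, 0, 0, 0, 0], [1, 0, 0, 0, 0, 0, 0]]])

```text
t: 23.78
position: [0.6018, -0.3088, 0.0726]
ee_rot: [-1.578, 1.614, -0.916]
contact_force: [0.6, 0.3, 1.1]
width: 0.0152
```

Request:
apply_moves(rows=[[[0.85, 0, 0, 0, 0, 0, 0], [0.7, 0, 0, 0, 0, 0, 0], [0.7, 0, 0, 0, 0, 0, 0], [0.7, 0, -15, 0, 0, 0, 0], [0.7, 0, -45, 0, 0, 0, 0], [0.7, 0, -45, 0, 0, 0, 0], [0.7, 0, -40, 0, 0, 0, 0]]])

```text
t: 24.65
position: [0.6768, -0.3109, 0.201]
ee_rot: [-1.579, 1.618, -0.912]
contact_force: [0.5, -0.6, -0.2]
width: 0.0252
```

```bash
python3 - <<'E'
from h import *
inp("silver")
s=snapshot("wrist"); cv2.imwrite("pics/w9.png",s["img"][:,:,::-1]); [barcheck(s,c,5) for c in F]
t=snapshot("top");np.savez("top1.npz",**t); cv2.imwrite("pics/t1.png",t["img"][:,:,::-1])
t=snapshot("side"); cv2.imwrite("pics/s9.png",t["img"][:,:,::-1])
P=cloud(t);h=cv2.cvtColor(t["img"],cv2.COLOR_RGB2HSV).astype(int)
m=(abs(h[...,0]-110)<8)&(h[...,1]>200)&(t["z_map"]>0)&(P[...,0]>.5)&(P[...,0]<.7)&(abs(P[...,1]+.23)<.1)&(P[...,2]>.15)
print("sleeve",m.sum(),np.median(P[m],0))
H=F["rose"]+UP*.085+NN*.045; print("hinge",H)
E
```

```text
t 24.65 in pocket mm [1.2, 0.0, 152.9] rot err deg [-0.4  0.1 -0.1] F [ 0.5 -0.6 -0.2] w 0.0252
rose 3407 centre 0.2 0.1 [128.8  52.4] 1.3 top z [20.7 26.2] at ends [np.float64(26.0), np.float64(25.9)]
gold 4042 centre 2.6 0.4 [122.8  54.6] 0.0 top z [20.9 26.8] at ends [np.float64(26.0), np.float64(26.2)]
silver 3120 centre -3.4 -7.4 [ 55.5 128.3] 82.9 top z [20.6 26.3] at ends [np.float64(25.8), np.float64(25.5)]
sleeve 32 [ 0.59885922 -0.23533977  0.25043878]
hinge [ 0.55107044 -0.22782546  0.15279202]
```

View pics/w9.png

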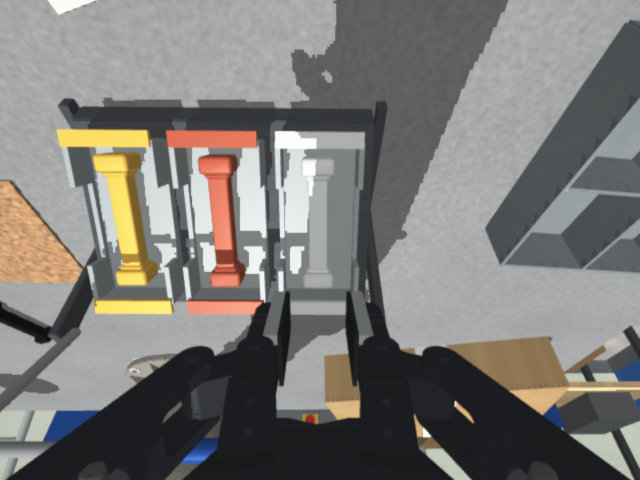

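View pics/s9.png

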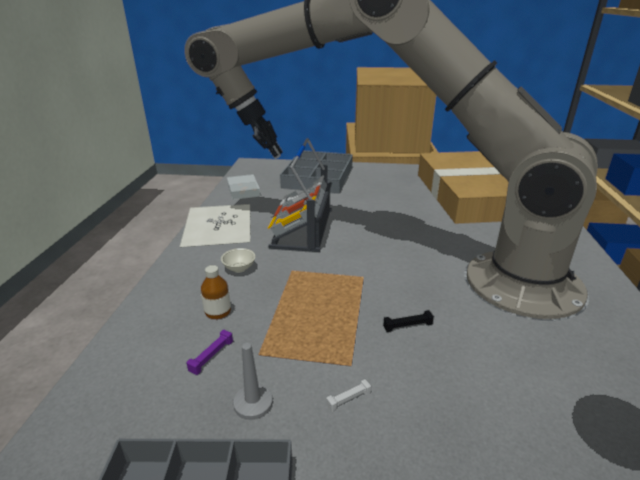

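All three bars lie flat in their matching pockets: gold (125,215), rose (220,220), silver (318,220), with knob tops about 26 mm. The bystanders haven't moved. Next is the bail: up and over it, come down on its robot side with the fingers shut, and push.

```bash
python3 - <<'E'
from h import *
RV=tool((0,0,-1),-YY)
p,R=plan((.69,-.23,.36),RS,clo=1,n=4)
p,R=plan((.54,-.229,.36),RV,p0=p,R0=R,clo=1)
E
```

```text
need 3 dist mm 178.6 deg 0.6
[1,-20,-35,-18,-0.2,0.0,-0.0]
[1,-20,-35,-18,-0.2,0.0,-0.0]
[1,-20,-35,-18,-0.2,0.0,-0.0]
[1,-20,-35,-18,-0.2,0.0,-0.0]
need 4 dist mm 150.0 deg 31.5
[1,1,20,-32,7.9,0.0,0.0]
[1,1,15,-34,7.9,0.0,0.0]
[1,1,10,-36,7.9,0.0,0.0]
[1,1,5,-37,7.9,0.0,0.0]
```

Request:
apply_moves(rows=[[[1, -20, -35, -18, 0, 0, 0], [1, -20, -35, -18, 0, 0, 0], [1, -20, -35, -18, 0, 0, 0], [1, -20, -35, -18, 0, 0, 0], [1, 1, 20, -32, 7.9, 0, 0], [1, 1, 15, -34, 7.9, 0, 0], [1, 1, 10, -36, 7.9, 0, 0], [1, 1, 5, -37, 7.9, 0, 0]]])

```text
t: 25.8
position: [0.5426, -0.2445, 0.3223]
ee_rot: [-1.22, 1.259, -1.202]
contact_force: [1.6, -2.0, 1.2]
width: 0.0004
```

```bash
python3 - <<'E'
from h import *
RV=tool((0,0,-1),-YY);print(pose()[0],pose()[2]["width"])
p,R=plan((.54,-.229,.30),RV,clo=1,n=2)
p,R=plan((.54,-.229,.236),RV,clo=1,p0=p,R0=R,n=2)
E
```

```text
[ 0.54257913 -0.24448384  0.3223062 ] 0.00042854125401818225
need 1 dist mm 27.3 deg 2.3
[1,-8,11,-1,1.1,0.0,-0.2]
[1,-8,11,-1,1.1,0.0,-0.2]
need 2 dist mm 64.0 deg 0.0
[1,0,32,0,0.0,0.0,0.0]
[1,0,32,0,0.0,0.0,0.0]
```

Request:
apply_moves(rows=[[[1, -9, 11, -1, 1, 0, 0], [1, -5, 20, -1, 0.5, 0, 0], [1, 0, 28, 0, 0, 0, 0], [1, 0, 22, 0, 0, 0, 0], [1, 0, 0, 0, 0, 0, 0]]])

```text
t: 26.42
position: [0.5323, -0.231, 0.2428]
ee_rot: [-1.197, 1.239, -1.223]
contact_force: [-0.9, -0.2, 0.6]
width: -0.0003
```

```bash
python3 - <<'E'
from h import *
RV=tool((0,0,-1),-YY);p,R,s=pose();print(p,s["contact_force"],np.degrees((R.inv()*RV).as_rotvec()))
t=snapshot("side");crop(t,200,80,380,260,3.3,"pics/s10.png")
E
```

```text
[ 0.53226101 -0.23096374  0.24276173] [-0.85471417 -0.17526967  0.56771389] [ 0.41644927 -0.30276347 -0.30611429]
```

View pics/s10.png

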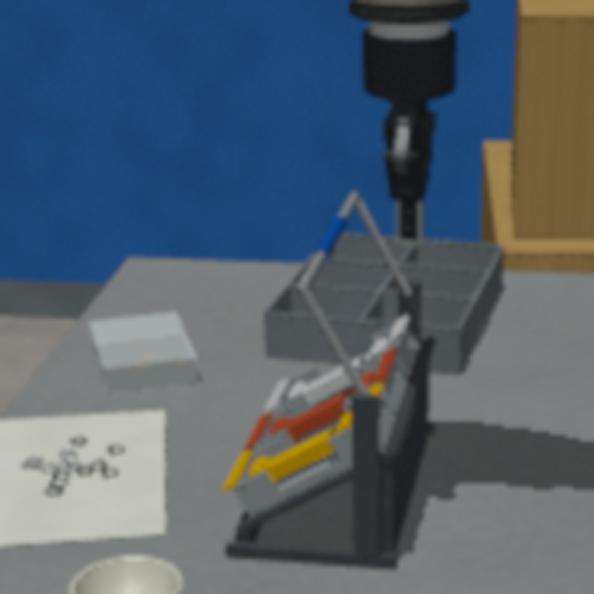

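The closed fingers, crop (410,215), are behind the bail, whose sleeve is at (335,235). Now pushing away from the robot.

Request:
apply_moves(rows=[[[1, 0, 8, 20, 0, 0, 0], [1, 0, 6, 20, 0, 0, 0], [1, 0, 2, 10, 0, 0, 0], [1, 0, 3, 10, 0, 0, 0], [1, 0, 5, 10, 0, 0, 0]]])

```text
t: 27.1
position: [0.6065, -0.2337, 0.2207]
ee_rot: [-1.196, 1.237, -1.226]
contact_force: [-5.7, 0.9, -4.4]
width: 0.0001
```

Request:
apply_moves(rows=[[[1, 0, 6, 10, 0, 0, 0], [1, 0, 8, 9, 0, 0, 0], [1, 0, 8, 8, 0, 0, 0]]])

```text
t: 27.48
position: [0.6287, -0.2344, 0.1935]
ee_rot: [-1.204, 1.25, -1.218]
contact_force: [-15.0, 0.7, -6.6]
width: 0.0003
```

```bash
cat >> h.py <<'E'
def sleeve():
    H=F["rose"]+UP*.085+NN*.045
    for n in("top","side"):
        t=snapshot(n);P=cloud(t);h=cv2.cvtColor(t["img"],cv2.COLOR_RGB2HSV).astype(int)
        m=(abs(h[...,0]-110)<8)&(h[...,1]>200)&(t["z_map"]>0)&(P[...,0]>.5)&(P[...,0]<.72)&(abs(P[...,1]+.23)<.1)&(P[...,2]>.07)
        if m.sum()<5: print(n,m.sum());continue
        q=np.median(P[m],0); d=q-H; print(n,m.sum(),q.round(4),"bail approx",np.arctan2(d@NN,-d@UP).round(3))
    return t
E
python3 - <<'E'
from h import *
t=sleeve();crop(t,200,80,380,260,3.3,"pics/s11.png"); print(pose()[0],pose()[2]["contact_force"])
E
```

```text
top 56 [ 0.6365 -0.1966  0.2709] bail approx 1.499
side 13 [ 0.6446 -0.2082  0.2023] bail approx 1.039
[ 0.62918887 -0.234338    0.19283274] [-7.80052802  0.697741   -5.86455155]
```

View pics/s11.png

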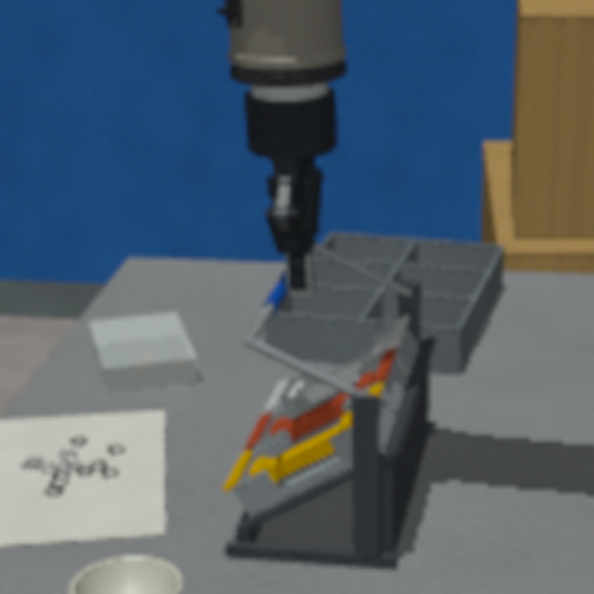

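The bail is about halfway, at roughly 1.04 rad with the sleeve at crop (277,293). Now I'll back off, go above the sleeve, and press down along the arc.

Request:
apply_moves(rows=[[[1, 0, -4, -12, 0, 0, 0], [1, 0, -20, 0, 0, 0, 0], [1, 0, -20, 0, 0, 0, 0], [1, 0, 0, 14, 0, 0, 0], [1, 0, 0, 16, 0, 0, 0], [1, 0, 0, 0, 0, 0, 0]]])

```text
t: 28.32
position: [0.6523, -0.2355, 0.2447]
ee_rot: [-1.198, 1.241, -1.224]
contact_force: [0.5, 0.4, 0.5]
width: 0.0003
```

```bash
python3 - <<'E'
from h import *
t=sleeve();crop(t,200,80,380,260,3.3,"pics/s12.png"); p,R,s=pose();print(p,s["contact_force"]);RV=tool((0,0,-1),-YY)
plan((.648,-.229,.205),RV,n=2)
E
```

```text
top 189 [ 0.6461 -0.2248  0.2039] bail approx 1.044
side 21 [ 0.6433 -0.2204  0.2018] bail approx 1.039
[ 0.65102258 -0.23580444  0.24442251] [-0.32870528 -0.11943354 -0.07859602]
need 1 dist mm 40.1 deg 0.8
[0,-3,20,-1,0.3,-0.2,-0.1]
[0,-3,20,-2,0.3,-0.2,-0.1]
```

View pics/s12.png

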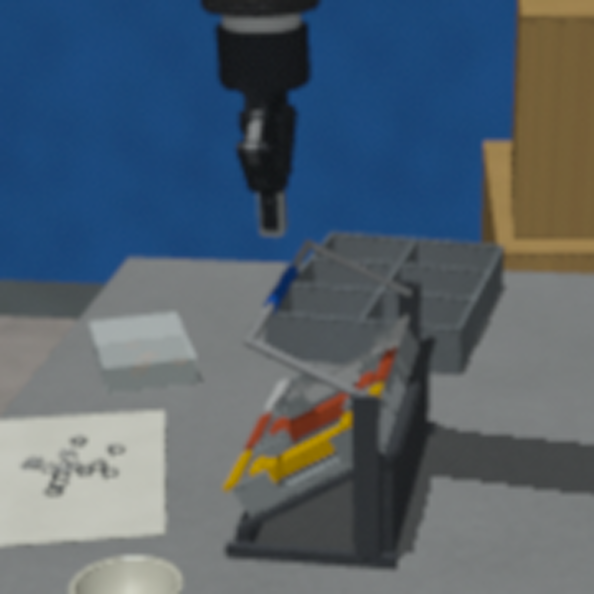

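The fingertip, crop (271,232), is above the sleeve at (283,288). Pressing down.

Request:
apply_moves(rows=[[[1, -4, 25, 0, 0, 0, 0], [1, -2, 14, 0, 0, 0, 0], [1, 0, 12, 1, 0, 0, 0], [1, 0, 12, 1, 0, 0, 0], [1, 0, 12, 1, 0, 0, 0], [1, 0, 12, 0, 0, 0, 0]]])

```text
t: 29.18
position: [0.6542, -0.2304, 0.1561]
ee_rot: [-1.196, 1.24, -1.228]
contact_force: [0.6, 0.8, 1.0]
width: -0.0001
```

```bash
python3 - <<'E'
from h import *
sleeve(); p,R,s=pose();print(p,s["contact_force"])
E
```

```text
top 123 [ 0.6549 -0.2094  0.1573] bail approx 0.594
side 6 [ 0.6538 -0.2047  0.154 ] bail approx 0.562
[ 0.65314925 -0.23022673  0.15499272] [ 0.43439092 -0.26155696 -0.44651857]
```

Request:
apply_moves(rows=[[[1, 0, 12, -1, 0, 0, 0], [1, 0, 12, -2, 0, 0, 0], [1, 0, 11, -3, 0, 0, 0], [1, 0, 9, -3, 0, 0, 0], [1, 0, 0, 0, 0, 0, 0]]])

```text
t: 29.9
position: [0.6425, -0.2299, 0.1079]
ee_rot: [-1.198, 1.243, -1.226]
contact_force: [-0.1, 1.4, 1.0]
width: -0.0003
```

```bash
python3 - <<'E'
from h import *
sleeve(); p,R,s=pose();print(p,s["contact_force"])
E
```

```text
top 108 [ 0.6416 -0.2149  0.1086] bail approx 0.094
side 6 [ 0.6411 -0.2044  0.1072] bail approx 0.079
[ 0.64320436 -0.22994547  0.10884825] [-0.9111535   0.58047342 -0.65784465]
```

Request:
apply_moves(rows=[[[1, 0, 3, -1, 0, 0, 0], [1, 0, 3, 0, 0, 0, 0]]])

```text
t: 30.25
position: [0.6426, -0.2301, 0.1036]
ee_rot: [-1.197, 1.24, -1.227]
contact_force: [-6.2, 0.5, 17.1]
width: 0.0003
```

Request:
apply_moves(rows=[[[1, 0, 3, 0, 0, 0, 0], [1, 0, 3, 0, 0, 0, 0]]])

```text
t: 30.5
position: [0.6428, -0.2303, 0.1029]
ee_rot: [-1.196, 1.239, -1.229]
contact_force: [-21.7, 7.1, 48.1]
width: 0.0
```

The end stop was reached, with the force rising while the position held. Retreating up.

Request:
apply_moves(rows=[[[1, 0, -15, 0, 0, 0, 0], [1, 0, -50, 0, 0, 0, 0], [1, 0, -60, 0, 0, 0, 0], [1, 0, -60, 0, 0, 0, 0], [1, 0, -40, -40, 0, 0, 0], [1, 0, 0, -55, 0, 0, 0], [1, 0, 0, -40, 0, 0, 0], [1, 0, 0, 0, 0, 0, 0]]])

```text
t: 31.5
position: [0.5066, -0.2259, 0.3387]
ee_rot: [-1.194, 1.234, -1.232]
contact_force: [1.1, 0.6, -0.7]
width: 0.0001
```

```bash
python3 - <<'E'
from h import *
t=sleeve();crop(t,200,80,380,260,3.3,"pics/s13.png"); cv2.imwrite("pics/s13f.png",t["img"][:,:,::-1]); p,R,s=pose();print(s["t"],p,s["contact_force"])
w=snapshot("wrist");cv2.imwrite("pics/w13.png",w["img"][:,:,::-1])
u=snapshot("top");crop(u,180,30,580,330,2,"pics/t13.png");barcheck(u,"rose",0);barcheck(w,"rose",0)
P=cloud(u)
a=load("top0.npz")
for n,x,y in(("bottle",.745,.195),("dish",.737,.007)):
    pass
d=cv2.absdiff(a["img"],u["img"]).sum(2)
for n,(x0,y0,x1,y1) in (("bottle",(225,115,270,165)),("dish",(308,118,358,168)),("mandrel",(100,185,160,235))): print(n,"changed px",(d[y0:y1,x0:x1]>90).sum())
E
```

```text
top 156 [ 0.6404 -0.2294  0.1044] bail approx 0.053
side 20 [ 0.6392 -0.2245  0.103 ] bail approx 0.035
31.6 [ 0.50872122 -0.22538891  0.33808429] [ 1.33640137 -0.47119926  0.43556181]
rose 442 centre -4.4 -0.8 [119.1  53.2] 0.1 top z [22.5 29.3] at ends [np.float64(28.7), np.float64(28.4)]
rose 1752 centre -0.0 -0.1 [ 55.3 128. ] 89.9 top z [20.9 27.3] at ends [np.float64(26.0), np.float64(25.9)]
bottle changed px 0
dish changed px 0
mandrel changed px 0
```

View pics/s13.png

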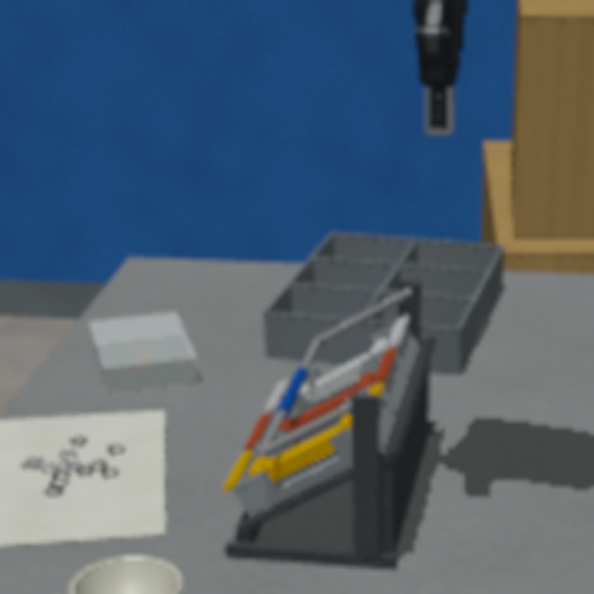

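View pics/t13.png

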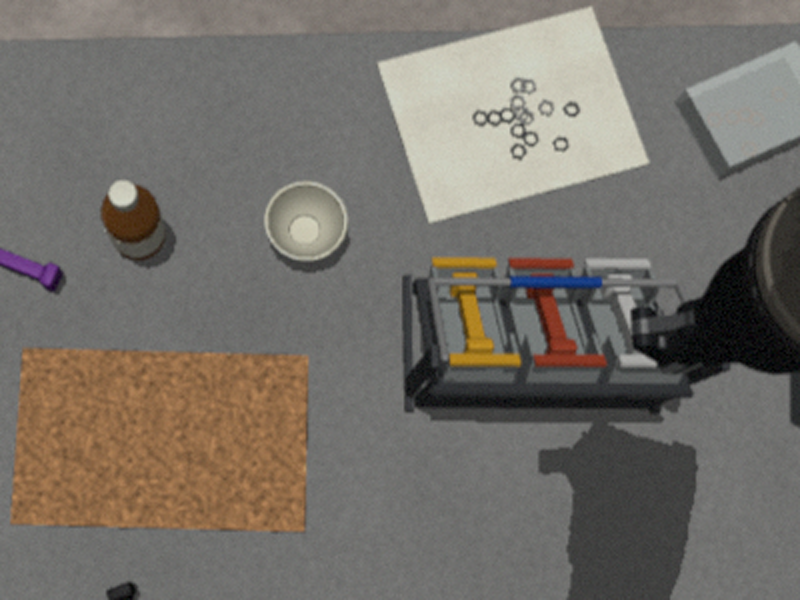

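View pics/w13.png

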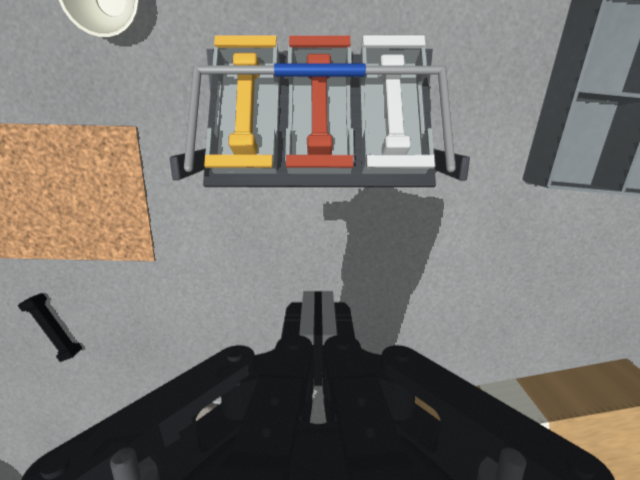

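The bail is down across all three pockets. The top view gives 0.05 rad at the sleeve's upper surface, which is about 0 at its centre after subtracting the 6 mm radius. The bars are in place, the bystanders haven't moved, and the gripper is clear. Handing in.

```bash
python3 -c "
from bench import *
s=read_state();print(abs(s['dq']).max());print(hand_in())"
```

```text
0.012347752205729265
the job is handed in; nothing more can be done
None
```

I placed all three bars flat in their matching pockets, swung the bail down to its end stop, and handed the job in at about 32 s of the 72 s limit. The hand-in reported no verdict.

- **Bars:** I gripped each bar on its waist at 25 N, lowered it to floor contact, then released it. With the bail still up, the wrist camera showed every knob top about 26 mm above its floor at both ends. Each bar was within about 3 mm of its pocket centre, judged from the release position. The last wrist and top pictures show all three still in place under the bail.
- **Bail:** I pushed it from behind with closed fingers, then pressed down on the sleeve until the force rose and it stopped moving. That last press peaked at about 48 N on the fingertip, more than was needed. The "over 40 N" limit names the arm and gripper body, and I took it not to cover the fingertips. The cameras read 0.04–0.05 rad on the sleeve's surface, which puts its centre at about 0.
- **Bystanders:** the bottle, bowl and mandrel show no change between the first and last top views, and the gripper ended clear of everything.
- **Measurements that disagreed:** box fits of the bars inside the pockets were distorted by the pocket walls (for example, 7 mm across for silver), so I relied on the heights, release positions and pictures. The last top-view heights read 2–3 mm higher than the wrist camera's, about the same offset the top view had before any move.

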